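Lift a soft clay tile with a spatula onto a sloping drying rack

TASK

The clay tile is still too soft to be touched: slide the spatula under it, between the two battens that carry it, lift it clear and lay it down softly on the sloping rack, flat and square across both rails with its lower edge at the two stop pegs or close above them. Draw the spatula out and leave it lying on the bare bench with its blade flat. Keep the gripper off the tile and do not disturb the clay bars, the clay stub or the jar.

Things in the scene. Friction and masses are not known exactly. Their poses are not given: they have to be found in the camera images.
- spatula: Cranked spatula. Steel blade x -60 to +55, 50 wide, 3 thick; at its rear a thin neck rises to z = 62, whence a wooden handle 105 long, 18 wide (y), 22 deep runs back, rising 20 degrees, to x = -154, z = 95 (mm). Origin: on the blade's underside, 55 from the tip; +x to the tip, z up. Starts lying on its blade on the bench, handle towards the robot. 0.18 kg.
- grip (a point): Point on the spatula's handle, at the middle of its thickness, 45 mm behind the handle's front end: at (-97.5, 0, 75.5) mm in the spatula's frame. Pinch the handle across its 18 mm width here.
- tile: Soft clay tile of olive-brown clay, 100 x 100 x 8 mm, 0.11 to 0.22 kg, with a low round relief on top. Origin: centre of its underside; z points up out of its face, x and y along its edges. It starts lying on the battens of the stand.
- stand: Fixed wooden stand: base board 150 (x) x 124 (y) x 10 thick with two battens along x, 12 wide, 18 high, centred at y = -44 and +44 mm: 76 mm clear between them, ends open, batten tops 28 above the bench. Origin: centre of the underside, z up; its -x end faces the robot. Stand and rack may swap sides.
- rails: Sloping top of the fixed wooden rack: two rails along x, 12 wide, at y = -44 and +44 mm, open between, x -62 to +95, 32 degrees, low end towards robot. Origin: 150 above bench in the rails' top plane, where the tile's origin lies when it touches the pegs. x up the slope, z square out. Stop peg on each rail at x = -55, diameter 10, 14 high. Cross bar below at x = 79 to 91, z = -16 to -30.
- board: Fixed flat wooden board 110 (x) x 180 (y) x 12 on the bench beyond the work, not used. Origin: centre of the underside.
- bar0: Clay bar 100 x 14 x 14 mm lying on the board, bystander. Origin: centre of the underside, x along it.
- bar1: Second such clay bar on the board, bystander.
- jar: Small glass jar with lid, diameter 64, height 75 mm, bystander. Origin: centre of the underside.
- stub: Cut-off clay stub 35 x 16 x 16 mm on the bench, bystander. Origin: centre of the underside.
There are look-alikes about, which are no part of the job. Of the things that look like the stand, the smaller one is meant. Of the things that look like the spatula, the larger one is meant.

How it is judged:
On the way, in this order (a step that is already met when the one before it is completed fails the run):
1. the tile is carried by the spatula, at least 25 mm clear above the stand's battens (z of tile in the frame of stand above 0.053 m and contact force between tile and spatula above 0.3 N and contact force between tile and stand below 0.05 N), for 0.2 s.
2. the tile lies flat on the rack's rails and the spatula no longer touches it (x of tile in the frame of rails between -0.01 and 0.03 m and y of tile in the frame of rails between -0.015 and 0.015 m and z of tile in the frame of rails between -0.005 and 0.006 m and angle between the z axis of tile and the z axis of rails, either way round below 0.09 rad and contact force between tile and spatula below 0.05 N), for 0.2 s.
At the end, for the whole second after the job is handed in: Tile released and still, flat on both rails (within 5 degrees), square within 11 degrees, within 15 mm of their middle, lower edge at the pegs or up to 30 mm above; spatula clear of it, lying still on the bench on its blade (within 10 mm and 6 degrees) (all of step 2 and angle between the x axis of tile and the x axis of rails, either way round below 0.2 rad and linear speed of each of tile, spatula below 0.02 m/s and height (world z) of spatula below 0.01 m and angle between spatula's own z axis and vertical below 0.1 rad); the robot touches nothing.
It fails at once if the gripper or arm touches the soft tile (contact force between any of the fingers, the arm and tile above 0.3 N).
It fails at once if the tile is turned over or tipped up more than 57 degrees (angle between tile's own z axis and vertical above 1 rad).
It fails at once if the tile falls to the bench (height (world z) of tile below 0.02 m).
It fails at once if the tile is dropped or pressed hard on the rack (a blow as from a fall of about 30 mm) (contact force between tile and rails above 60 N).
It fails at once if a bystander is moved more than 15 mm (distance of any of bar0, bar1, jar, stub from where it was at the start of the episode above 0.015 m).
It also fails if it takes over 72 s, if anything falls off the work surface, if the arm or the gripper's body presses on something with over 40 N, if the wrist force passes 120 N, or if a joint passes its speed limit or range.

ROBOT

A 7-joint arm with a two-finger parallel gripper is mounted at the origin on the work surface. World frame = base frame: x ahead of the robot, y to its left, z up, the work surface at z = 0. Lengths are in m, angles in rad, forces in N, time in s.
With the tool pointing down it reaches from about 0.425 to 0.875 m from the base axis. Payload 4.7 kg.
Tool frame: the origin (TCP) lies at the very end of the fingers, on their centre line; the grasp point (between the pads) lies 19 mm behind it (bot.grasp_offset is the distance from the TCP to the grasp point, in m); z points along the fingers, y is the line along which they close (so a half turn about z gives the same grasp; the last joint's range is limited). The gripper opens to 87 mm and grips with 3 to 60 N. Pads are 19 mm wide; open, the fingers measure 117 mm over their backs; the gripper's body (75 mm by 190 mm) begins 51 mm behind the grasp point.
Start: joints at [-1.318, 0.321, -0.07, 1.45, 0.023, 1.371, -0.057], TCP at [0.154, 0.632, 0.223] pointing down, gripper open.
Joint ranges: [-2.86, 2.86], [-0.3, 2.09], [-1.38, 1.24], [0.06, 2.45], [-1.56, 4.7], [0.09, 2.05], [-2.69, 2.69]. Speed limits (rad/s): [2.57, 2.57, 3.14, 3.14, 3.14, 3.14, 3.14].

INTERFACE

Orientations are given as a unit quaternion [x, y, z, w].
In Python, from workcell import bot, optics, spotter gives the robot as it stands. The module is installed in compiled form; this text tells all that it offers.
- The arm moves only by the tool apply_moves, never from a script. Its argument "targets" is a list of rows, each a list of 7 numbers: the shift along the tool's x, y, z in cm, then the turn, a rotation vector about the tool's x, y, z in rad, then the closure, from 0 (fully open) to 1 (shut). In form: [[tx, ty, tz, ax, ay, az, claw], ...]. A call has 1 to 20 rows; each row shifts and turns the commanded pose from where the row before left it, along the tool's axes as they then stand; what a row does not reach is not made up. A row lasts 1/12 s, in which the tool goes at most 41.7 mm and 7.16 degrees, less where a joint would pass 70% of its speed; a pose out of reach is approached as far as the arm can. A call with a gripper value outside its range is refused whole. The fingers move at their own pace and stop on an object; the grip force is fixed at half the most. Time passes only in rows, so rows that do not move let the fingers close. It gives the time, the measured TCP pose, the force, the opening and the grip force at its end, in the units of the state.
- bot.get_state(): the state, without advancing time (a new reading comes with each control period).
- optics.get_image(name): name is "scene" or "top"; returns a dict with "pixels" (420x560x3 uint8, blue, green, red), "intrinsics" (3x3 intrinsics, pixels), "rvec" (rotation vector, rad) and "tvec" (3), from world to camera coordinates, as OpenCV has them. Camera axes: x right, y down, z forward; pixel columns grow to the right and rows downward; lengths in m; the calibration is good to about 2 mm. A picture is of the moment at which its call begins. There is no depth.
- bot.finish_job(): hands the job in; it is judged then, once.
Trained networks look in a picture, given as the dict that the camera call returned (one of the last four; its "shot" number tells which), for a name from the list of things; names that differ only in an ending like _2 or _b are one class to them, and where a whole thing is asked for, a point or a joint stands for the part that bears it (a point fixed in the world has none). Each returns a list of dicts, best first, with "p" (0 to 1); they miss things now and then, are a little off and sometimes report something else, mostly with a low value. They report only what shows in the picture. A call takes as long as a camera call. They do not tell look-alikes from the thing itself.
- spotter.boxes_of(name, picture): "point" ([row, column] in pixels, amid what is visible of it).
- spotter.pinpoint(name, picture): "point" ([row, column] in pixels: a listed point, or the origin of a listed thing).
The state is a dict: "time": time; "qpos": joint angles; "qvel": joint speeds; "tau": joint torques, N m; "position": TCP position; "orientation": TCP orientation; "wrist_force": force on the tool from outside, world axes, zero at the start; "ft_torque": the same for the moment, N m; "opening": opening from 0.0 (shut) to 1.0 (fully open); "grasp_force": force on a finger pad.
Only numpy, scipy, OpenCV 4.12 (cv2) and the standard library are available. Lean on these libraries where they do the work, as an engineer would, in place of code of your own. Each camera call takes 0.05 s, during which the arm holds its last target. There are 200 camera calls.

## Working session

There is one attempt and no reset: what is moved stays moved. The work goes in short steps, Python scripts to look and compute and a tool call to move; the robot and the scene stay as the last step left them, time stands still between calls to the robot, and variables do not carry over. Pictures are saved under pics/ and viewed, at most 10 in all, crops included, and the job is handed in when it is done.

Besides the shell and the picture viewer there is one more tool, called after "Emit:" by a JSON object that holds its "name" and its "arguments", one argument or row to a line. apply_moves: Moves the arm, as the interface text tells. Its arguments: {"type":"object","properties":{"targets":{"type":"array","items":{"type":"array","items":{"type":"number"}}}},"required":["targets"]}

```bash
mkdir -p pics
cat > h.py <<'E'
import numpy as np, cv2
from scipy.spatial.transform import Rotation as R
from workcell import bot, optics, spotter
def cam(p):
    M=cv2.Rodrigues(np.array(p['rvec'],float))[0]; return np.array(p['intrinsics'],float),M,np.array(p['tvec'],float).ravel()
def ray(p,rc):
    K,M,t=cam(p); d=M.T@np.linalg.inv(K)@np.array([rc[1],rc[0],1.]); return -M.T@t,d/np.linalg.norm(d)
def atz(p,rc,z):
    o,d=ray(p,rc); return o+d*(z-o[2])/d[2]
def tri(p,a,q,b):
    o1,d1=ray(p,a);o2,d2=ray(q,b)
    s=np.linalg.lstsq(np.c_[d1,-d2],o2-o1,rcond=None)[0]
    A=o1+s[0]*d1;B=o2+s[1]*d2; return (A+B)/2,np.linalg.norm(A-B)
def proj(p,X):
    K,M,t=cam(p); return cv2.projectPoints(np.atleast_2d(np.array(X,float)),np.array(p['rvec'],float),t,K,None)[0].reshape(-1,2)
E
python3 - <<'E'
from h import *
P={n:optics.get_image(n) for n in('scene','top')}
for n,p in P.items():
    cv2.imwrite(f'pics/{n}0.png',p['pixels'])
    o,d=ray(p,(210,280));print(n,o.round(3),d.round(3))
    for k in 'spatula grip tile stand rails board bar0 jar stub'.split():
        r=[(np.round(x['point']).astype(int).tolist(),round(x['p'],2)) for x in spotter.pinpoint(k,p)[:4]]
        print(k,r,[ (np.round(x['point']).astype(int).tolist(),round(x['p'],2)) for x in spotter.boxes_of(k,p)[:4]])
print(bot.get_state())
E
```

```text
scene [ 1.37  -0.5    0.921] [-0.672  0.391 -0.629]
spatula [([218, 239], 0.74), ([262, 297], 0.59)] [([213, 229], 0.82), ([254, 288], 0.62)]
grip [([307, 344], 0.66), ([196, 212], 0.55)] [([256, 290], 0.88), ([210, 228], 0.81)]
tile [([279, 223], 0.62)] [([283, 224], 0.62)]
stand [([286, 220], 0.82), ([242, 95], 0.78)] [([297, 221], 0.83), ([241, 94], 0.61)]
rails [([187, 372], 0.63)] [([189, 385], 0.81)]
board [([299, 342], 0.68)] [([300, 340], 0.77)]
bar0 [([306, 344], 0.84), ([297, 325], 0.63)] [([296, 329], 0.75), ([255, 290], 0.73), ([308, 349], 0.7)]
jar [([185, 380], 0.6)] [([172, 384], 0.91), ([296, 328], 0.59)]
stub [([272, 132], 0.55)] [([283, 225], 0.66), ([257, 289], 0.62), ([270, 130], 0.56)]
top [ 0.387 -0.03   1.425] [ 0.09  -0.003 -0.996]
spatula [([267, 292], 0.83), ([180, 268], 0.64), ([209, 272], 0.62)] [([186, 269], 0.78), ([269, 293], 0.71)]
grip [([209, 273], 0.76)] [([188, 268], 0.82), ([271, 293], 0.63)]
tile [] [([187, 344], 0.92)]
stand [([302, 429], 0.77)] [([302, 432], 0.87), ([202, 340], 0.81), ([242, 409], 0.63)]
rails [] [([169, 152], 0.87)]
board [([1
[... 302 characters left out ...]
.32100133, -0.07013856,  1.45054691,  0.0225687 ,
        1.37081728, -0.05692921]), 'qvel': array([ 1.18318804e-04, -5.34011186e-05, -1.57059644e-03, -2.76235483e-04,
       -1.25843312e-04,  3.46919304e-04,  7.50091764e-04]), 'tau': array([ 1.08731838e-04, -4.91090226e+01, -4.03014310e-01, -3.12756336e+01,
       -6.36512018e-02,  3.38114274e-02,  1.96428772e-05]), 'position': array([0.15371635, 0.63155235, 0.22256236]), 'orientation': array([1.19089348e-01, 9.92883542e-01, 6.32342589e-06, 3.07036668e-06]), 'wrist_force': array([ 5.70741050e-04, -6.13140811e-01,  5.21945339e-01]), 'ft_torque': array([-0.00382301,  0.01328309,  0.03247842]), 'grasp_force': 0.0, 'opening': 1.000548472131584}
```

View pics/scene0.png

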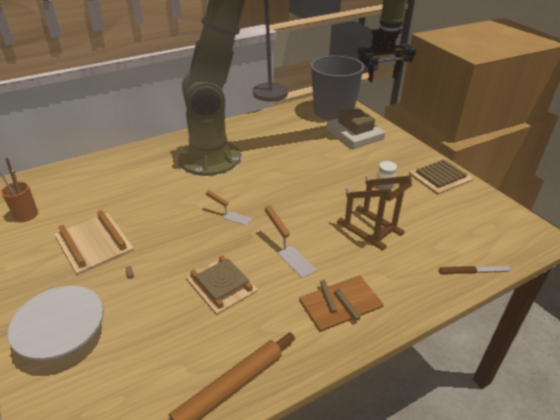

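View pics/top0.png

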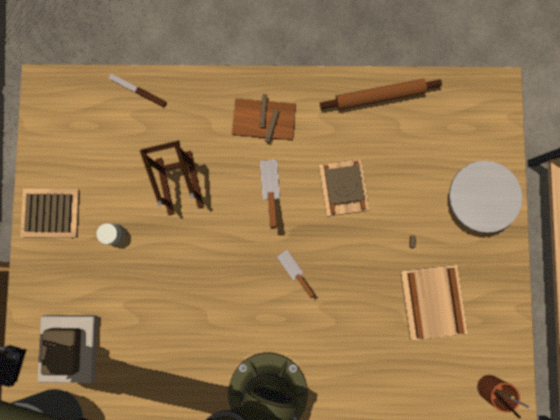

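Candidates:
- Spatulas: top (180,268) with handle (209,272), and top (267,292). The first is larger, so it is the one meant.
- Stands: top (188,344), carrying the tile, and top (302,432). The first is smaller and carries the tile, so it is the one meant.

I'll confirm both in enlarged crops.

Run:
```python
from h import *
def crop(f,c0,c1,r0,r1,s,step=10):
    im=cv2.imread(f'pics/{f}0.png')[r0:r1,c0:c1]; im=cv2.resize(im,None,fx=s,fy=s,interpolation=cv2.INTER_CUBIC)
    im=cv2.convertScaleAbs(im,alpha=1.3,beta=10)
    for c in range(-(-c0//step)*step,c1,step):
        x=int((c-c0+.5)*s); cv2.line(im,(x,0),(x,8),(255,255,255),1)
        if c%20==0: cv2.putText(im,str(c),(x-12,20),0,.4,(255,255,255),1)
    for r in range(-(-r0//step)*step,r1,step):
        y=int((r-r0+.5)*s); cv2.line(im,(0,y),(8,y),(255,255,255),1)
        if r%20==0: cv2.putText(im,str(r),(10,y+4),0,.4,(255,255,255),1)
    return im
cv2.imwrite('pics/cA.png',crop('top',250,380,145,240,6))
cv2.imwrite('pics/cB.png',crop('scene',180,330,200,315,5))
cv2.imwrite('pics/cC.png',np.hstack([crop('top',132,212,130,220,5),crop('scene',337,417,165,255,5)]))
```

```text
(no output)
```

View pics/cA.png

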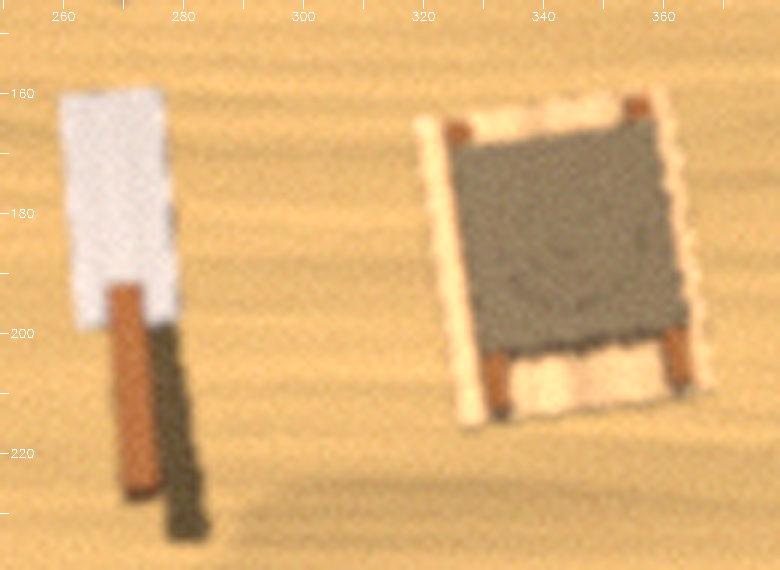

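View pics/cB.png

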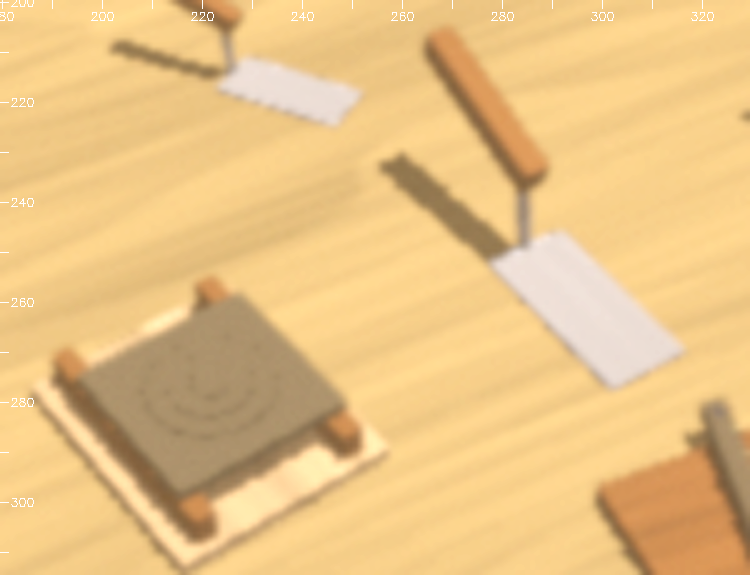

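View pics/cC.png

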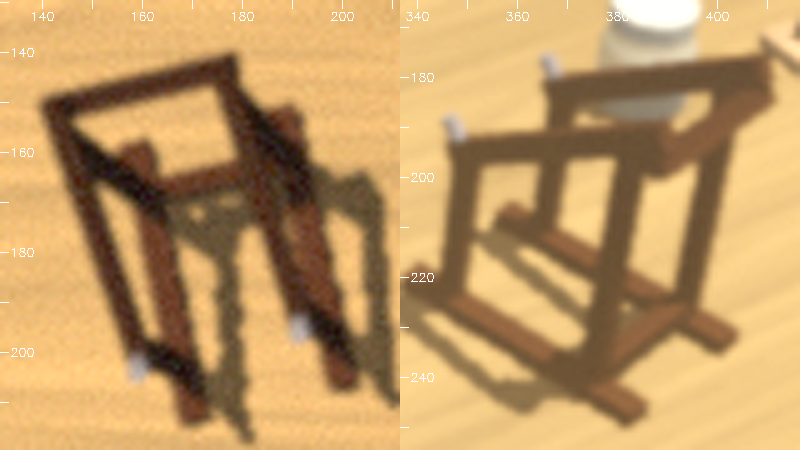

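The crops confirm it:
- **Spatula:** the long blade (cA, rows 160-199, cols 259-279) is clearly larger than the other (scene 215,238).
- **Stand:** the one carrying the tile at top (188,343).
- **Rack:** pegs at top (203,159) and (195,191), with the high cross end away from the robot.

Next I'll fit the poses from the corners.

```bash
cat > fit.py <<'E'
from h import *
from scipy.optimize import least_squares
P={n:optics.get_image(n) for n in('top','scene')}
A=lambda x,y:('top',250+x/6-.5,145+y/6-.5)
B=lambda x,y:('scene',180+x/5-.5,200+y/5-.5)
C=lambda x,y:('top',132+x/5-.5,130+y/5-.5)
D=lambda x,y:('scene',337+(x-400)/5-.5,165+y/5-.5)
obs={
'blade':[((55,25,3),A(61,95)),((55,-25,3),A(163,89)),((-60,-25,3),A(177,323)),((-60,25,3),A(77,328)),
 ((-60,-25,3),B(490,263)),((-60,25,3),B(560,230)),((55,25,3),B(685,350)),((55,-25,3),B(612,388))],
'stand':[((75,62,10),A(416,118)),((75,-62,10),A(664,90)),((-75,-62,10),A(712,387)),((-75,62,10),A(460,428)),
 ((-75,-62,10),B(35,388)),((75,-62,10),B(187,570)),((75,62,10),B(388,452))],
'tile':[((50,50,8),A(454,150)),((50,-50,8),A(655,120)),((-50,-50,8),A(688,325)),((-50,50,8),A(478,355)),
 ((-50,-50,8),B(80,375)),((-50,50,8),B(240,293)),((50,50,8),B(345,402)),((50,-50,8),B(182,495))],
'rails':[((95,50,0),C(42,104)),((95,-50,0),C(238,55)),((-55,44,8),C(137,366)),((-55,-44,8),C(299,326)),
 ((-55,-44,8),D(454,128)),((-55,44,8),D(549,67)),((95,-50,0),D(668,126)),((95,50,0),D(772,56))]}
x0={'blade':(.6,0,0,0),'stand':(.6,-.2,0,.1),'tile':(.6,-.2,.03,.1),'rails':(.55,.25,.15,.2)}
for n,o in obs.items():
    pt=np.array([a for a,_ in o])/1e3; sl=-np.radians(32) if n=='rails' else 0
    def f(v,raw=False):
        Q=R.from_euler('ZY',[v[3],sl]).apply(pt)+v[:3]
        return np.concatenate([proj(P[b[0]],q)[0]-b[1:] for q,(_,b) in zip(Q,o)])
    s=least_squares(f,x0[n],x_scale=[.1,.1,.1,.3],loss='soft_l1')
    print(n,s.x.round(4),'deg',np.degrees(s.x[3]).round(2),'res',f(s.x).reshape(-1,2).round(1).tolist())
for n,b in(('A',(186,268)),('jar',(234,113)),('stub',(240,408)),('board',(119,262))): print(n,atz(P['top'],b,0.01).round(3))
s=P
for n in 'grip',:
  a=[x for x in spotter.pinpoint(n,P['top'])];b=spotter.pinpoint(n,P['scene'])
  print([(x['point'],x['p']) for x in a],[(x['point'],x['p']) for x in b])
st=bot.get_state();print(R.from_quat(st['orientation']).as_matrix().round(3))
E
python3 fit.py
```

```text
blade [ 0.6069 -0.0016  0.0026  0.0769] deg 4.41 res [[-0.3, -0.0], [-0.3, -0.2], [0.1, -0.2], [-0.4, 0.1], [-0.5, -0.0], [0.1, -0.3], [-0.0, 0.2], [-0.5, 0.3]]
stand [ 5.824e-01 -2.162e-01 -3.000e-04  1.438e-01] deg 8.24 res [[-0.7, 0.3], [0.1, -0.7], [0.1, 0.6], [-0.5, -0.4], [-0.8, 0.2], [-0.6, 0.1], [0.5, -0.2]]
tile [ 0.5873 -0.2151  0.0288  0.1433] deg 8.21 res [[-1.2, -0.4], [-0.0, -0.1], [-0.2, 0.2], [-0.1, -0.0], [-1.0, 0.2], [-0.2, -0.3], [0.5, 0.0], [-0.6, 0.2]]
rails [0.5807 0.2559 0.1535 0.2406] deg 13.78 res [[-0.8, -0.7], [-1.3, 0.1], [0.2, -0.3], [0.3, 0.1], [-0.1, 0.0], [0.3, -0.0], [-2.1, 0.8], [-0.6, -0.5]]
A [0.584 0.001 0.01 ]
jar [0.441 0.446 0.01 ]
stub [ 0.43  -0.401  0.01 ]
board [0.782 0.021 0.01 ]
[([212.7, 272.8], 0.66), ([284.3, 304.5], 0.56)] [([196.4, 215.6], 0.87), ([224.6, 277.9], 0.62)]
[[-0.972  0.236  0.   ]
 [ 0.236  0.972  0.   ]
 [-0.     0.    -1.   ]]
```

```bash
cat > plan.py <<'E'
from h import *
from scipy.linalg import logm, expm
def T(p,r): M=np.eye(4); M[:3,:3]=r.as_matrix(); M[:3,3]=p; return M
G=T([0,0,0],R.from_matrix(np.array([[-np.cos(.349),0,-np.sin(.349)],[0,1,0],[np.sin(.349),0,-np.cos(.349)]])))
G[:3,3]=np.array([-.0975,0,.0755])+.019*G[:3,2]
def sp(x,y,z,yaw,pitch): return T([x,y,z],R.from_euler('ZY',[yaw,-pitch]))   # pitch nose up
def now():
    s=bot.get_state(); return T(s['position'],R.from_quat(s['orientation']))
def go(T0,T1,n):
    D=np.real(expm(logm(np.linalg.inv(T0)@T1)/n))
    row=np.r_[(D[:3,3]*100).round(2),R.from_matrix(D[:3,:3]).as_rotvec().round(3)]
    Dr=T(row[:3]/100,R.from_rotvec(row[3:])); E=T0@np.linalg.matrix_power(Dr,n)
    F=np.linalg.inv(E)@T1
    print(f'{n}x',row.tolist(),' +fix',np.r_[(F[:3,3]*100).round(2),R.from_matrix(F[:3,:3]).as_rotvec().round(3)].tolist())
    return T1
STAND=(.5824,-.2162,.1435); RAIL=(.5807,.2559,.1515,.2406); SP=(.6069,-.0016,0,.077,0)
E
cat > a.py <<'E'
from plan import *
g=sp(*SP)@G
a=go(now(),T([.46,.18,.25],R.from_matrix(g[:3,:3])),16)
ab=g.copy();ab[:3,3]-=.09*g[:3,2]
b=go(a,ab,8); go(b,g,6); print(g[:3,3].round(4))
E
python3 a.py
```

```text
16x [-2.13, -2.65, -0.5, 0.003, 0.022, -0.02]  +fix [0.25, -0.1, -0.2, 0.006, -0.005, 0.009]
8x [-1.16, -2.4, 1.01, 0.0, 0.0, 0.0]  +fix [0.02, -0.04, 0.02, -0.0, 0.0, 0.0]
6x [0.0, -0.0, 1.5, -0.0, -0.0, -0.0]  +fix [0.0, -0.0, 0.0, -0.0, 0.0, 0.0]
[ 0.5032 -0.0096  0.0576]
```

Emit:
{"name": "apply_moves", "arguments": {
  "targets": [
    [-2.13, -2.65, -0.5, 0.003, 0.022, -0.02, 0],
    [-2.13, -2.65, -0.5, 0.003, 0.022, -0.02, 0],
    [-2.13, -2.65, -0.5, 0.003, 0.022, -0.02, 0],
    [-2.13, -2.65, -0.5, 0.003, 0.022, -0.02, 0],
    [-2.13, -2.65, -0.5, 0.003, 0.022, -0.02, 0],
    [-2.13, -2.65, -0.5, 0.003, 0.022, -0.02, 0],
    [-2.13, -2.65, -0.5, 0.003, 0.022, -0.02, 0],
    [-2.13, -2.65, -0.5, 0.003, 0.022, -0.02, 0],
    [-2.13, -2.65, -0.5, 0.003, 0.022, -0.02, 0],
    [-2.13, -2.65, -0.5, 0.003, 0.022, -0.02, 0],
    [-2.13, -2.65, -0.5, 0.003, 0.022, -0.02, 0],
    [-2.13, -2.65, -0.5, 0.003, 0.022, -0.02, 0],
    [-2.13, -2.65, -0.5, 0.003, 0.022, -0.02, 0],
    [-2.13, -2.65, -0.5, 0.003, 0.022, -0.02, 0],
    [-2.13, -2.65, -0.5, 0.003, 0.022, -0.02, 0],
    [-2.13, -2.65, -0.5, 0.003, 0.022, -0.02, 0],
    [0, 0, 0, 0, 0, 0, 0]
  ]
}}

```text
time: 3.52
position: [0.4659, 0.174, 0.2458]
orientation: [-0.036, 0.984, -0.005, -0.175]
wrist_force: [-0.1, -0.9, -0.5]
opening: 1.002
grasp_force: 0.0
```

```bash
cat > b.py <<'E'
from plan import *
g=sp(*SP)@G; ab=g.copy();ab[:3,3]-=.09*g[:3,2]
T0=now();print(T0.round(3).tolist(),bot.get_state()['time']);go(T0,ab,10)
E
python3 b.py
```

```text
[[-0.936, -0.073, -0.345, 0.466], [-0.07, 0.997, -0.022, 0.174], [0.346, 0.003, -0.938, 0.246], [0.0, 0.0, 0.0, 1.0]] 3.5167
10x [-0.86, -1.86, 0.78, 0.0, -0.0, -0.0]  +fix [-0.08, 0.0, -0.02, 0.004, -0.004, -0.003]
```

Emit:
{"name": "apply_moves", "arguments": {
  "targets": [
    [-0.86, -1.86, 0.78, 0, 0, 0, 0],
    [-0.86, -1.86, 0.78, 0, 0, 0, 0],
    [-0.86, -1.86, 0.78, 0, 0, 0, 0],
    [-0.86, -1.86, 0.78, 0, 0, 0, 0],
    [-0.86, -1.86, 0.78, 0, 0, 0, 0],
    [-0.86, -1.86, 0.78, 0, 0, 0, 0],
    [-0.86, -1.86, 0.78, 0, 0, 0, 0],
    [-0.86, -1.86, 0.78, 0, 0, 0, 0],
    [-0.86, -1.86, 0.78, 0, 0, 0, 0],
    [-0.86, -1.86, 0.78, 0, 0, 0, 0],
    [-0.08, 0, 0, 0.004, -0.004, -0.003, 0],
    [0, 0, 1.5, 0, 0, 0, 0],
    [0, 0, 1.5, 0, 0, 0, 0],
    [0, 0, 1.5, 0, 0, 0, 0],
    [0, 0, 1.5, 0, 0, 0, 0],
    [0, 0, 1.5, 0, 0, 0, 0],
    [0, 0, 1.5, 0, 0, 0, 0],
    [0, 0, 0, 0, 0, 0, 0]
  ]
}}

```text
time: 5.02
position: [0.4978, -0.0, 0.0558]
orientation: [-0.044, 0.983, -0.004, -0.176]
wrist_force: [-0.0, 0.0, -0.1]
opening: 0.999
grasp_force: 0.0
```

Run:
```python
from plan import *
g=sp(*SP)@G;go(now(),g,1)
p=optics.get_image('scene');q=optics.get_image('top')
c=lambda im,r,k,s:cv2.resize(im[r:r+100,k:k+80],None,fx=s,fy=s,interpolation=2)
cv2.imwrite('pics/g.png',np.hstack([c(p['pixels'],180,250,5),c(q['pixels'],145,235,5)]))
```

```text
1x [-0.36, -1.0, -0.34, 0.003, -0.005, 0.013]  +fix [-0.0, -0.0, 0.0, -0.0, -0.0, -0.0]
```

View pics/g.png

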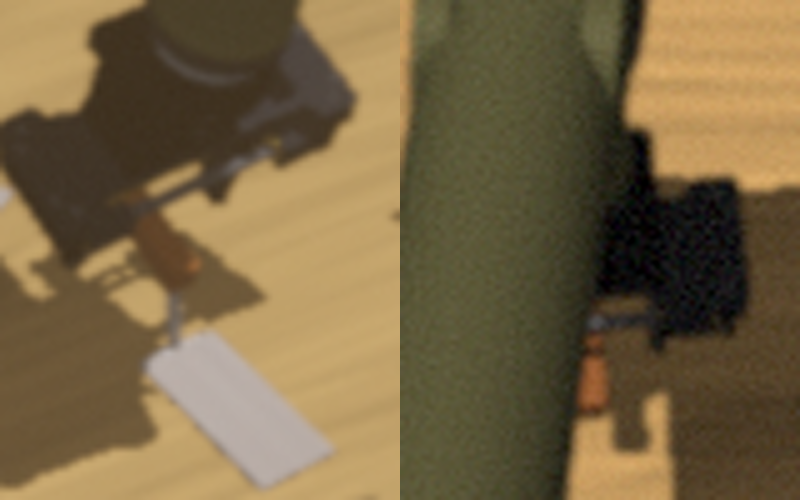

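The spatula lies undisturbed with the handle between the fingers (scene crop about (165,250)). The arm stopped 10 mm short in y, so I'll correct that and close.

Emit:
{"name": "apply_moves", "arguments": {
  "targets": [
    [-0.18, -0.5, -0.17, 0.002, -0.003, 0.006, 0],
    [-0.18, -0.5, -0.17, 0.002, -0.003, 0.006, 0],
    [0, 0, 0, 0, 0, 0, 0],
    [0, 0, 0, 0, 0, 0, 0]
  ]
}}

```text
time: 5.45
position: [0.5066, -0.0112, 0.0605]
orientation: [-0.037, 0.985, -0.007, -0.17]
wrist_force: [0.7, 0.2, 0.4]
opening: 1.002
grasp_force: 0.0
```

Run:
```python
from plan import *
g=sp(*SP)@G;go(now(),g,1)
```

```text
1x [0.22, 0.18, 0.38, -0.001, 0.007, -0.001]  +fix [-0.0, 0.0, -0.0, -0.0, 0.0, -0.0]
```

Emit:
{"name": "apply_moves", "arguments": {
  "targets": [
    [0.22, 0.18, 0.38, 0, 0.007, 0, 0],
    [0, 0, 0, 0, 0, 0, 0],
    [0, 0, 0, 0, 0, 0, 0],
    [0, 0, 0, 0, 0, 0, 0],
    [0, 0, 0, 0, 0, 0, 1],
    [0, 0, 0, 0, 0, 0, 1],
    [0, 0, 0, 0, 0, 0, 1],
    [0, 0, 0, 0, 0, 0, 1],
    [0, 0, 0, 0, 0, 0, 1],
    [0, 0, 0, 0, 0, 0, 1],
    [0, 0, 0, 0, 0, 0, 1],
    [0, 0, 0, 0, 0, 0, 1],
    [0, 0, 0, 0, 0, 0, 1],
    [0, 0, 0, 0, 0, 0, 1]
  ]
}}

```text
time: 6.62
position: [0.5022, -0.009, 0.0569]
orientation: [-0.038, 0.984, -0.007, -0.174]
wrist_force: [-0.5, -0.3, -0.4]
opening: 0.324
grasp_force: 0.0
```

```bash
cat > c.py <<'E'
from plan import *
g=sp(*SP)@G;go(now(),g,1)
s=bot.get_state();print(s['opening'],s['grasp_force'],s['ft_torque'])
x,y,w=STAND; u=np.array([np.cos(w),np.sin(w)])
def at(d,z): q=np.array([x,y])+u*d; return sp(q[0],q[1],z,w,0)@G
a=sp(.58,-.002,.1,.077,0)@G
go(now(),a,8)
b=at(-.16,.1); go(a,b,16)
c=at(-.16,.018); go(b,c,8); go(c,at(.003,.018),16)
for t in (a,b,c):print(t[:3,3].round(3))
E
python3 c.py
```

```text
1x [-0.06, -0.07, -0.1, -0.001, -0.002, -0.0]  +fix [0.0, 0.0, -0.0, -0.0, 0.0, -0.0]
0.3235183832639809 0.0 [-0.02783824 -0.41442647 -0.00956512]
8x [0.74, 0.01, -1.07, -0.0, -0.0, -0.0]  +fix [-0.02, 0.0, -0.01, -0.001, -0.002, -0.0]
16x [1.06, -1.41, 0.39, 0.001, 0.0, -0.004]  +fix [0.03, -0.03, -0.13, 0.007, 0.0, 0.002]
8x [-0.35, -0.0, 0.96, 0.0, 0.0, -0.0]  +fix [-0.0, 0.0, 0.03, -0.0, 0.0, -0.0]
16x [-0.96, 0.0, -0.35, 0.0, 0.0, -0.0]  +fix [0.04, 0.0, 0.03, -0.0, 0.0, -0.0]
[ 0.476 -0.01   0.158]
[ 0.321 -0.254  0.158]
[ 0.321 -0.254  0.076]
```

Emit:
{"name": "apply_moves", "arguments": {
  "targets": [
    [0, 0, 0, 0, 0, 0, 1],
    [0, 0, 0, 0, 0, 0, 1],
    [0, 0, 0, 0, 0, 0, 1],
    [0, 0, 0, 0, 0, 0, 1],
    [0, 0, 0, 0, 0, 0, 1],
    [0, 0, 0, 0, 0, 0, 1],
    [0, 0, 0, 0, 0, 0, 1]
  ]
}}

```text
time: 7.2
position: [0.5023, -0.0089, 0.0569]
orientation: [-0.038, 0.984, -0.007, -0.174]
wrist_force: [-0.0, 0.5, 0.7]
opening: 0.203
grasp_force: 30.0
```

```bash
sed -i 's/at(-.16/at(-.128/g; s/at(.003/at(.006/' c.py; python3 c.py
```

```text
1x [-0.05, -0.07, -0.1, -0.001, -0.001, -0.0]  +fix [-0.0, -0.0, -0.0, -0.0, -0.0, -0.0]
0.2029241130560444 29.975897194817662 [ 0.10521886 -0.34712455 -0.03804261]
8x [0.74, 0.01, -1.07, -0.0, -0.0, -0.0]  +fix [-0.02, -0.0, -0.01, -0.001, -0.001, -0.0]
16x [0.87, -1.4, 0.32, 0.001, 0.0, -0.004]  +fix [0.07, -0.07, -0.11, 0.007, 0.0, 0.002]
8x [-0.35, 0.0, 0.96, 0.0, 0.0, -0.0]  +fix [-0.0, 0.0, 0.03, -0.0, 0.0, -0.0]
16x [-0.79, 0.0, -0.29, 0.0, 0.0, -0.0]  +fix [0.05, 0.0, 0.06, -0.0, 0.0, -0.0]
[ 0.476 -0.01   0.158]
[ 0.353 -0.249  0.158]
[ 0.353 -0.249  0.076]
```

Emit:
{"name": "apply_moves", "arguments": {
  "targets": [
    [0.74, 0.01, -1.07, 0, 0, 0, 1],
    [0.74, 0.01, -1.07, 0, 0, 0, 1],
    [0.74, 0.01, -1.07, 0, 0, 0, 1],
    [0.74, 0.01, -1.07, 0, 0, 0, 1],
    [0.74, 0.01, -1.07, 0, 0, 0, 1],
    [0.74, 0.01, -1.07, 0, 0, 0, 1],
    [0.74, 0.01, -1.07, 0, 0, 0, 1],
    [0.74, 0.01, -1.07, 0, 0, 0, 1],
    [0, 0, 0, 0, 0, 0, 1]
  ]
}}

```text
time: 7.95
position: [0.4769, -0.0102, 0.1605]
orientation: [-0.038, 0.984, -0.007, -0.172]
wrist_force: [0.3, 0.2, -1.3]
opening: 0.201
grasp_force: 30.0
```

Emit:
{"name": "apply_moves", "arguments": {
  "targets": [
    [0.87, -1.4, 0.32, 0.001, 0, -0.004, 1],
    [0.87, -1.4, 0.32, 0.001, 0, -0.004, 1],
    [0.87, -1.4, 0.32, 0.001, 0, -0.004, 1],
    [0.87, -1.4, 0.32, 0.001, 0, -0.004, 1],
    [0.87, -1.4, 0.32, 0.001, 0, -0.004, 1],
    [0.87, -1.4, 0.32, 0.001, 0, -0.004, 1],
    [0.87, -1.4, 0.32, 0.001, 0, -0.004, 1],
    [0.87, -1.4, 0.32, 0.001, 0, -0.004, 1],
    [0.87, -1.4, 0.32, 0.001, 0, -0.004, 1],
    [0.87, -1.4, 0.32, 0.001, 0, -0.004, 1],
    [0.87, -1.4, 0.32, 0.001, 0, -0.004, 1],
    [0.87, -1.4, 0.32, 0.001, 0, -0.004, 1],
    [0.87, -1.4, 0.32, 0.001, 0, -0.004, 1],
    [0.87, -1.4, 0.32, 0.001, 0, -0.004, 1],
    [0.87, -1.4, 0.32, 0.001, 0, -0.004, 1],
    [0.87, -1.4, 0.32, 0.001, 0, -0.004, 1],
    [0, 0, 0, 0, 0, 0, 1],
    [0, 0, 0, 0, 0, 0, 1],
    [0, 0, 0, 0, 0, 0, 1]
  ]
}}

```text
time: 9.53
position: [0.3524, -0.2484, 0.1566]
orientation: [-0.071, 0.982, -0.009, -0.174]
wrist_force: [0.0, 0.1, -2.4]
opening: 0.209
grasp_force: 30.0
```

```bash
cat > v.py <<'E'
from plan import *
import sys
# expected spatula pose from tool; draw its blade outline
n=sys.argv[1]; rows=[int(v) for v in sys.argv[2:6]]
S=now()@np.linalg.inv(G); print('spatula est',S[:3,3].round(4),'euler',R.from_matrix(S[:3,:3]).as_euler('ZYX',degrees=True).round(2))
p=optics.get_image('scene');q=optics.get_image('top');ims=[]
for im,(r,c) in((p,rows[:2]),(q,rows[2:])):
    s=5; a=cv2.resize(im['pixels'][r:r+110,c:c+80],None,fx=s,fy=s,interpolation=2); a=cv2.convertScaleAbs(a,alpha=1.3)
    X=np.array([[55,25,3],[55,-25,3],[-60,-25,3],[-60,25,3]])/1e3@S[:3,:3].T+S[:3,3]
    cv2.polylines(a,[((proj(im,X)-[c,r]+.5)*s).astype(int)],True,(0,0,255),1); ims.append(a)
cv2.imwrite(f'pics/{n}.png',np.hstack(ims)); print(bot.get_state()['time'])
x,y,w=STAND; u=np.array([np.cos(w),np.sin(w)])
def at(d,z): k=np.array([x,y])+u*d; return sp(k[0],k[1],z,w,0)@G
go(now(),at(-.128,.1),1)
E
python3 v.py w1 180 160 165 300
```

```text
spatula est [ 0.4552 -0.2333  0.0988] euler [8.15 0.08 0.37]
9.6333
1x [0.07, -0.13, -0.07, 0.006, -0.001, 0.003]  +fix [0.0, -0.0, -0.0, -0.0, -0.0, -0.0]
```

View pics/w1.png

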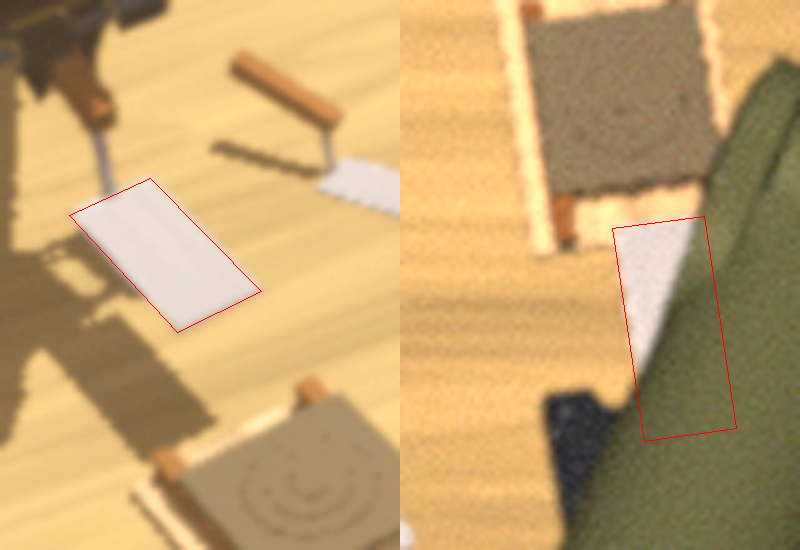

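The predicted blade outline matches the picture in both views (scene crop corners (70,215) to (260,290)), so the grasp is exact. I'll descend in front of the tile next.

Emit:
{"name": "apply_moves", "arguments": {
  "targets": [
    [0.07, -0.13, -0.07, 0.006, 0, 0.003, 1],
    [-0.35, 0, 0.96, 0, 0, 0, 1],
    [-0.35, 0, 0.96, 0, 0, 0, 1],
    [-0.35, 0, 0.96, 0, 0, 0, 1],
    [-0.35, 0, 0.96, 0, 0, 0, 1],
    [-0.35, 0, 0.96, 0, 0, 0, 1],
    [-0.35, 0, 0.96, 0, 0, 0, 1],
    [-0.35, 0, 0.96, 0, 0, 0, 1],
    [-0.35, 0, 0.96, 0, 0, 0, 1],
    [0, 0, 0, 0, 0, 0, 1],
    [0, 0, 0, 0, 0, 0, 1],
    [0, 0, 0, 0, 0, 0, 1]
  ]
}}

```text
time: 10.63
position: [0.3527, -0.2504, 0.0763]
orientation: [-0.07, 0.982, -0.013, -0.174]
wrist_force: [0.4, -0.9, -1.4]
opening: 0.204
grasp_force: 30.0
```

```bash
cat > d.py <<'E'
from plan import *
S=now()@np.linalg.inv(G); print(S[:3,3].round(4),R.from_matrix(S[:3,:3]).as_euler('ZYX',degrees=True).round(2))
x,y,w=STAND; u=np.array([np.cos(w),np.sin(w)])
def at(d,z): k=np.array([x,y])+u*d; return sp(k[0],k[1],z,w,0)@G
go(now(),at(-.128,.018),1);go(now(),at(.006,.018),16)
b=go(at(.006,.018),at(.006,.09),14)
E
python3 d.py
```

```text
[ 0.4556 -0.2358  0.0185] [ 8.14  0.07 -0.09]
1x [-0.04, 0.1, 0.05, -0.001, -0.001, -0.002]  +fix [-0.0, 0.0, -0.0, 0.0, -0.0, 0.0]
16x [-0.79, 0.01, -0.28, -0.0, -0.0, -0.0]  +fix [0.01, -0.04, -0.07, -0.001, -0.001, -0.002]
14x [0.18, 0.0, -0.48, 0.0, 0.0, -0.0]  +fix [-0.06, 0.0, -0.05, -0.0, 0.0, -0.0]
```

Emit:
{"name": "apply_moves", "arguments": {
  "targets": [
    [-0.79, 0.01, -0.28, 0, 0, 0, 1],
    [-0.79, 0.01, -0.28, 0, 0, 0, 1],
    [-0.79, 0.01, -0.28, 0, 0, 0, 1],
    [-0.79, 0.01, -0.28, 0, 0, 0, 1],
    [-0.79, 0.01, -0.28, 0, 0, 0, 1],
    [-0.79, 0.01, -0.28, 0, 0, 0, 1],
    [-0.79, 0.01, -0.28, 0, 0, 0, 1],
    [-0.79, 0.01, -0.28, 0, 0, 0, 1],
    [-0.79, 0.01, -0.28, 0, 0, 0, 1],
    [-0.79, 0.01, -0.28, 0, 0, 0, 1],
    [-0.79, 0.01, -0.28, 0, 0, 0, 1],
    [-0.79, 0.01, -0.28, 0, 0, 0, 1],
    [-0.79, 0.01, -0.28, 0, 0, 0, 1],
    [-0.79, 0.01, -0.28, 0, 0, 0, 1],
    [-0.79, 0.01, -0.28, 0, 0, 0, 1],
    [-0.79, 0.01, -0.28, 0, 0, 0, 1],
    [0, 0, -0.04, 0, 0, 0, 1],
    [0, 0, 0, 0, 0, 0, 1],
    [0, 0, 0, 0, 0, 0, 1]
  ]
}}

```text
time: 12.22
position: [0.4847, -0.2298, 0.0751]
orientation: [-0.07, 0.982, -0.013, -0.174]
wrist_force: [-0.5, -1.0, -2.3]
opening: 0.2
grasp_force: 30.0
```

```bash
cat >> d.py <<'E'
print('lift');go(now(),at(.006,.018),1); go(now(),at(.006,.09),16)
E
python3 d.py
```

```text
[ 0.5875 -0.2152  0.0172] [ 8.12  0.13 -0.07]
1x [12.54, -0.07, 4.53, -0.001, -0.002, -0.002]  +fix [-0.0, -0.0, 0.0, 0.0, -0.0, -0.0]
16x [-0.0, -0.0, -0.0, -0.0, -0.0, -0.0]  +fix [-0.04, -0.05, -0.08, -0.001, -0.002, -0.002]
14x [0.18, 0.0, -0.48, 0.0, 0.0, -0.0]  +fix [-0.06, 0.0, -0.05, -0.0, 0.0, -0.0]
lift
1x [-0.04, -0.05, -0.08, -0.001, -0.002, -0.002]  +fix [-0.0, 0.0, 0.0, 0.0, -0.0, -0.0]
16x [0.15, -0.0, -0.43, -0.0, -0.0, -0.0]  +fix [0.03, -0.06, 0.04, -0.001, -0.002, -0.002]
```

Emit:
{"name": "apply_moves", "arguments": {
  "targets": [
    [0.07, 0, -0.2, 0, 0, 0, 1],
    [0.07, 0, -0.2, 0, 0, 0, 1],
    [0.07, 0, -0.2, 0, 0, 0, 1],
    [0.07, 0, -0.2, 0, 0, 0, 1],
    [0.07, 0, -0.2, 0, 0, 0, 1],
    [0.07, 0, -0.2, 0, 0, 0, 1],
    [0.07, 0, -0.2, 0, 0, 0, 1],
    [0.15, 0, -0.43, 0, 0, 0, 1],
    [0.15, 0, -0.43, 0, 0, 0, 1],
    [0.15, 0, -0.43, 0, 0, 0, 1],
    [0.15, 0, -0.43, 0, 0, 0, 1],
    [0.15, 0, -0.43, 0, 0, 0, 1],
    [0.15, 0, -0.43, 0, 0, 0, 1],
    [0.15, 0, -0.43, 0, 0, 0, 1],
    [0.15, 0, -0.43, 0, 0, 0, 1],
    [0.15, 0, -0.43, 0, 0, 0, 1],
    [0.15, 0, -0.43, 0, 0, 0, 1],
    [0.15, 0, -0.43, 0, 0, 0, 1],
    [0, 0, 0, 0, 0, 0, 1],
    [0, 0, 0, 0, 0, 0, 1]
  ]
}}

```text
time: 13.88
position: [0.4863, -0.2294, 0.1403]
orientation: [-0.07, 0.982, -0.013, -0.174]
wrist_force: [-0.2, 0.2, -3.4]
opening: 0.208
grasp_force: 30.0
```

```bash
python3 v.py w2 230 180 140 310
```

```text
spatula est [ 0.5892 -0.2148  0.0826] euler [ 8.14  0.04 -0.08]
13.9833
1x [13.26, -0.11, 2.95, -0.0, -0.002, -0.002]  +fix [-0.0, 0.0, 0.0, -0.0, 0.0, 0.0]
```

View pics/w2.png

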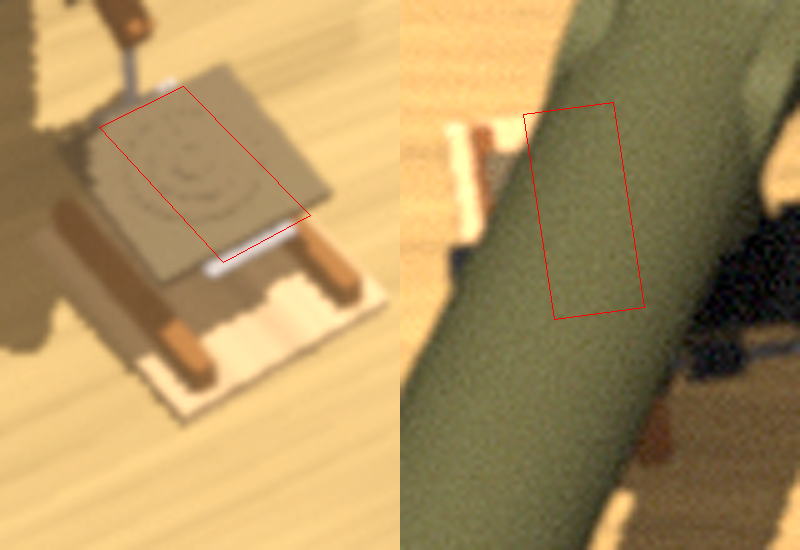

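```bash
cat > e.py <<'E'
from plan import *
from scipy.optimize import least_squares
p=optics.get_image('scene')
S=now()@np.linalg.inv(G); gp=np.array([-.0975,0,.0755])
B=lambda x,y:np.array([180+x/5-.5,230+y/5-.5])
tile=np.array([[-50,-50],[-50,50],[50,50],[50,-50]])/1e3
ot=np.array([B(88,133),B(224,65),B(330,192),B(164,281)])
ob=np.array([B(207,271),B(297,232)]); bl=np.array([[55,-25,2],[55,25,2]])/1e3
def f(v):
    Q=R.from_euler('yx',v[:2])
    c,s=np.cos(v[4]),np.sin(v[4]); t=np.c_[tile@np.array([[c,s],[-s,c]])+v[2:4],np.full(4,.011)]
    X=np.r_[t,bl]; X=(Q.apply(X-gp)+gp)@S[:3,:3].T+S[:3,3]
    return (proj(p,X)-np.r_[ot,ob]).ravel()
s=least_squares(f,np.zeros(5),x_scale=[.05,.05,.01,.01,.05])
print('pitch down,roll deg',np.degrees(s.x[:2]).round(2),'tile dx dy',s.x[2:4].round(4),'yaw',np.degrees(s.x[4]).round(2)); print(f(s.x).round(1))
E
python3 e.py
```

```text
pitch down,roll deg [ 8.17 -0.84] tile dx dy [-0.0006  0.0056] yaw -2.19
[-4.6  0.8  2.6 -0.7  2.   0.2  0.1 -0.7  0.7  1.7 -0.2  0.4]
```

```bash
sed -i 's/return (proj(p,X)-np.r_\[ot,ob\]).ravel()/return (proj(p,X)-np.r_[ot,ob])[1:].ravel()/' e.py
cat >> e.py <<'E'
im=p['pixels'][230:320,180:260]; a=cv2.resize(im,None,fx=6,fy=6,interpolation=2); a=cv2.convertScaleAbs(a,alpha=2.2)
v=s.x;Q=R.from_euler('yx',v[:2]);c_,s_=np.cos(v[4]),np.sin(v[4]); t=np.c_[tile@np.array([[c_,s_],[-s_,c_]])+v[2:4],np.full(4,.011)]
for Y,col in((t,(255,0,0)),(np.array([[55,25,0],[55,-25,0],[-60,-25,0],[-60,25,0]])/1e3,(0,0,255))):
    X=(Q.apply(Y-gp)+gp)@S[:3,:3].T+S[:3,3]
    cv2.polylines(a,[((proj(p,X)-[180,230]+.5)*6).astype(int)],True,col,1)
cv2.imwrite('pics/w3.png',a)
E
python3 e.py
```

```text
pitch down,roll deg [ 5.77 -2.11] tile dx dy [-0.0007  0.0004] yaw 0.55
[-0.3  0.5  0.7 -0.2 -0.5 -0.3  0.7  1.2 -0.1  0.1]
```

View pics/w3.png

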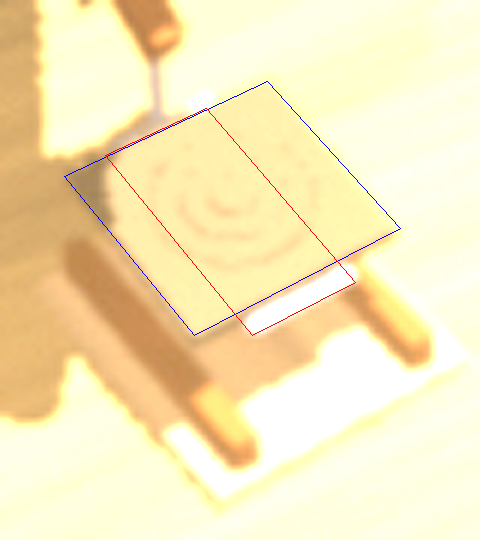

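Nine pictures viewed so far. The tile (right corner (400,228), tip edge (250,335)-(355,283)) sits centred on the blade. The spatula has sagged about 6° nose-down in the grip, so I'll compensate for that and keep track of it with a numeric edge fit.

```bash
cat >> plan.py <<'E'
gp=np.array([-.0975,0,.0755])
def slip(p,r):
    Q=R.from_euler('yx',[p,r]); M=np.eye(4); M[:3,:3]=Q.as_matrix(); M[:3,3]=gp-Q.apply(gp); return M
import json,os
V=json.load(open('slip.json')) if os.path.exists('slip.json') else [np.radians(5.8),np.radians(-1)]
G2=np.linalg.inv(slip(*V))@G      # loaded grasp
def rl(x,z,pitch,y=0):            # actual spatula with its origin at rails x,y,z, pitch
    rx,ry,rz,w=RAIL; o=R.from_euler('ZY',[w,-np.radians(32)]).apply([x,y,z])+[rx,ry,rz]
    return sp(*o,w,pitch)@G2
E
cat > f.py <<'E'
from plan import *
T0=now(); A=sp(.578,-.2148,.27,.1435,.09)@G2
go(T0,A,18)
rx,ry,rz,w=RAIL
H=sp(rx-.02,ry-.005,.27,w,.12)@G2
go(A,H,38); print(A[:3,3],H[:3,3])
E
python3 f.py
```

```text
18x [0.33, 0.02, -0.94, -0.001, -0.011, -0.001]  +fix [-0.08, -0.04, 0.04, 0.003, 0.005, 0.009]
38x [-0.19, 1.18, 0.0, 0.0, -0.001, -0.003]  +fix [-0.4, 0.07, 0.42, 0.014, 0.01, 0.017]
[ 0.472177   -0.22977586  0.31766992] [0.45548537 0.22540615 0.31444265]
```

Emit:
{"name": "apply_moves", "arguments": {
  "targets": [
    [0.16, 0, -0.5, 0, -0.005, 0, 1],
    [0.33, 0.02, -0.94, -0.001, -0.011, -0.001, 1],
    [0.33, 0.02, -0.94, -0.001, -0.011, -0.001, 1],
    [0.33, 0.02, -0.94, -0.001, -0.011, -0.001, 1],
    [0.33, 0.02, -0.94, -0.001, -0.011, -0.001, 1],
    [0.33, 0.02, -0.94, -0.001, -0.011, -0.001, 1],
    [0.33, 0.02, -0.94, -0.001, -0.011, -0.001, 1],
    [0.33, 0.02, -0.94, -0.001, -0.011, -0.001, 1],
    [0.33, 0.02, -0.94, -0.001, -0.011, -0.001, 1],
    [0.33, 0.02, -0.94, -0.001, -0.011, -0.001, 1],
    [0.33, 0.02, -0.94, -0.001, -0.011, -0.001, 1],
    [0.33, 0.02, -0.94, -0.001, -0.011, -0.001, 1],
    [0.33, 0.02, -0.94, -0.001, -0.011, -0.001, 1],
    [0.33, 0.02, -0.94, -0.001, -0.011, -0.001, 1],
    [0.33, 0.02, -0.94, -0.001, -0.011, -0.001, 1],
    [0.33, 0.02, -0.94, -0.001, -0.011, -0.001, 1],
    [0.33, 0.02, -0.94, -0.001, -0.011, -0.001, 1],
    [0.33, 0.02, -0.94, -0.001, -0.011, -0.001, 1],
    [0.16, 0, -0.5, 0, -0.005, 0, 1]
  ]
}}

```text
time: 15.67
position: [0.4717, -0.2303, 0.3209]
orientation: [-0.077, 0.994, 0.004, -0.076]
wrist_force: [-0.5, -0.6, -4.2]
opening: 0.207
grasp_force: 30.0
```

Emit:
{"name": "apply_moves", "arguments": {
  "targets": [
    [-0.05, 0.3, 0, 0, 0, 0, 1],
    [-0.1, 0.7, 0, 0, 0, -0.002, 1],
    [-0.2, 1.2, 0, 0, -0.001, -0.003, 1],
    [-0.2, 1.2, 0, 0, -0.001, -0.003, 1],
    [-0.2, 1.2, 0, 0, -0.001, -0.003, 1],
    [-0.2, 1.2, 0, 0, -0.001, -0.003, 1],
    [-0.2, 1.2, 0, 0, -0.001, -0.003, 1],
    [-0.2, 1.2, 0, 0, -0.001, -0.003, 1],
    [-0.2, 1.2, 0, 0, -0.001, -0.003, 1],
    [-0.2, 1.2, 0, 0, -0.001, -0.003, 1],
    [-0.2, 1.2, 0, 0, -0.001, -0.003, 1],
    [-0.2, 1.2, 0, 0, -0.001, -0.003, 1],
    [-0.2, 1.2, 0, 0, -0.001, -0.003, 1],
    [-0.2, 1.2, 0, 0, -0.001, -0.003, 1],
    [-0.2, 1.2, 0, 0, -0.001, -0.003, 1],
    [-0.2, 1.2, 0, 0, -0.001, -0.003, 1],
    [-0.2, 1.2, 0, 0, -0.001, -0.003, 1],
    [-0.2, 1.2, 0, 0, -0.001, -0.003, 1],
    [-0.2, 1.2, 0, 0, -0.001, -0.003, 1],
    [-0.2, 1.2, 0, 0, -0.001, -0.003, 1]
  ]
}}

```text
time: 17.33
position: [0.4677, 0.0006, 0.3189]
orientation: [-0.105, 0.992, 0.007, -0.068]
wrist_force: [-0.0, -0.5, -4.4]
opening: 0.206
grasp_force: 30.0
```

```bash
cat >> f.py <<'E'
print('rem',now()[:3,3]);go(now(),H,18)
E
python3 f.py | tail -2
```

```text
rem [0.4677129  0.0005592  0.31891941]
18x [-0.22, 1.23, 0.02, 0.001, -0.0, -0.002]  +fix [-0.02, 0.03, 0.04, -0.003, -0.005, 0.003]
```

Emit:
{"name": "apply_moves", "arguments": {
  "targets": [
    [-0.22, 1.2, 0.02, 0.001, 0, -0.002, 1],
    [-0.22, 1.2, 0.02, 0.001, 0, -0.002, 1],
    [-0.22, 1.2, 0.02, 0.001, 0, -0.002, 1],
    [-0.22, 1.2, 0.02, 0.001, 0, -0.002, 1],
    [-0.22, 1.2, 0.02, 0.001, 0, -0.002, 1],
    [-0.22, 1.2, 0.02, 0.001, 0, -0.002, 1],
    [-0.22, 1.2, 0.02, 0.001, 0, -0.002, 1],
    [-0.22, 1.2, 0.02, 0.001, 0, -0.002, 1],
    [-0.22, 1.2, 0.02, 0.001, 0, -0.002, 1],
    [-0.22, 1.2, 0.02, 0.001, 0, -0.002, 1],
    [-0.22, 1.2, 0.02, 0.001, 0, -0.002, 1],
    [-0.22, 1.2, 0.02, 0.001, 0, -0.002, 1],
    [-0.22, 1.2, 0.02, 0.001, 0, -0.002, 1],
    [-0.22, 1.2, 0.02, 0.001, 0, -0.002, 1],
    [-0.22, 1.2, 0.02, 0.001, 0, -0.002, 1],
    [-0.2, 1, 0, 0, 0, 0, 1],
    [-0.1, 0.6, 0, 0, 0, 0, 1],
    [-0.05, 0.3, 0, 0, 0, 0, 1],
    [0, 0, 0, 0, 0, 0, 1],
    [0, 0, 0, 0, 0, 0, 1]
  ]
}}

```text
time: 19.0
position: [0.4582, 0.2009, 0.3155]
orientation: [-0.12, 0.99, -0.0, -0.067]
wrist_force: [0.6, -0.2, -3.7]
opening: 0.205
grasp_force: 30.0
```

```bash
cat > fitgrad.py <<'E'
from plan import *
from scipy.optimize import minimize
from scipy.ndimage import map_coordinates
def run():
    p=optics.get_image('scene'); S=now()@np.linalg.inv(G)
    g=cv2.GaussianBlur(p['pixels'].astype(float),(0,0),1.0)
    gx=np.stack([cv2.Sobel(g[...,i],6,1,0)/8 for i in range(3)]);gy=np.stack([cv2.Sobel(g[...,i],6,0,1)/8 for i in range(3)])
    t=np.linspace(.06,.94,40)[:,None]
    def edges(v):
        c,s=np.cos(v[4]),np.sin(v[4]); k=np.array([[-50,-50],[-50,50],[50,50],[50,-50]])/1e3@np.array([[c,s],[-s,c]])+v[2:4]
        k=np.c_[k,np.full(4,.011)]; b=np.array([[55,-24,1.5],[55,24,1.5]])/1e3
        M=S@slip(*v[:2]); f=lambda X:X@M[:3,:3].T+M[:3,3]
        return [(f(k[i]+(k[(i+1)%4]-k[i])*t)) for i in range(4)],f(b[0]+(b[1]-b[0])*t)
    def cost(v):
        E,b=edges(v); tot=0
        for X in E+[b]:
            q=proj(p,X); d=q[-1]-q[0]; n=np.array([-d[1],d[0]])/np.linalg.norm(d)
            m=sum(abs(n[0]*map_coordinates(gx[i],[q[:,1],q[:,0]],order=1)+n[1]*map_coordinates(gy[i],[q[:,1],q[:,0]],order=1)) for i in range(3))
            tot+=np.minimum(m,40).mean()
        r=(np.array(v)-[V[0],V[1],0,0,0])/[.06,.02,.01,.004,.05]
        return -tot+1.0*(r@r)
    best=None
    for dp in(-.06,-.03,0,.03,.06):
      for dx in(-.008,0,.006):
        o=minimize(cost,[V[0]+dp,V[1],dx,0,0],method='Nelder-Mead',options=dict(initial_simplex=np.array([V[0]+dp,V[1],dx,0,0])+np.r_[np.zeros((1,5)),np.diag([.03,.015,.005,.003,.03])],maxiter=500))
        if best is None or o.fun<best.fun: best=o
    v=best.x;print('pitch',np.degrees(v[0]).round(2),'roll',np.degrees(v[1]).round(2),'dx,dy mm',(v[2:4]*1e3).round(1),'yaw',np.degrees(v[4]).round(2),'score',round(best.fun,1))
    q=proj(p,np.vstack([e[[0]] for e in edges(v)[0]])); print(q.round(0).tolist())
    return p,v,edges(v)
if __name__=='__main__': run()
E
python3 fitgrad.py; python3 f.py|tail -1
```

```text
pitch 9.57 roll -1.61 dx,dy mm [-5.6 -5. ] yaw 0.46 score -89.7
[[335.0, 146.0], [359.0, 135.0], [386.0, 148.0], [362.0, 160.0]]
18x [-0.02, 0.14, 0.01, -0.0, -0.0, -0.0]  +fix [0.02, -0.04, -0.07, -0.0, -0.005, -0.004]
```

Run:
```python
from plan import *
p=optics.get_image('scene');q=optics.get_image('top')
S=now()@np.linalg.inv(G)
for n in('tile','spatula','grip'):
    a=[x for x in spotter.pinpoint(n,p)];b=[x for x in spotter.pinpoint(n,q)]
    print(n,[(np.round(x['point'],1).tolist(),round(x['p'],2)) for x in a],[(np.round(x['point'],1).tolist(),round(x['p'],2)) for x in b])
for v,dx,dy in(((.1012,-.0175),0,0),((.167,-.028),-.0056,-.005)):
    M=S@slip(*v); X=(M@np.array([dx,dy,.003,1]))[:3]; print('pred tile col,row',proj(p,X).round(1),proj(q,X).round(1))
# olive mask
for im,(r0,r1,c0,c1) in((p,(120,180,315,405)),):
    h=cv2.cvtColor(im['pixels'],cv2.COLOR_BGR2HSV)[r0:r1:3,c0:c1:3]
    for row in h: print(' '.join(f'{x[0]:02d}' if x[2]>40 else '--' for x in row))
```

```text
tile [([154.2, 361.2], 0.76)] [([192.2, 174.1], 0.81)]
spatula [([153.1, 361.0], 0.64), ([219.8, 238.4], 0.59), ([307.9, 348.1], 0.48)] [([266.9, 289.9], 0.77)]
grip [([198.3, 217.8], 0.86), ([115.2, 334.3], 0.48)] [([287.3, 301.7], 0.57)]
pred tile col,row [[364.7 148. ]] [[170.9 178.5]]
pred tile col,row [[360.  149.7]] [[174.9 182.4]]
18 19 18 18 17 17 16 14 15 14 14 14 15 18 18 18 18 18 18 18 18 19 19 19 19 17 17 16 16 16
19 19 19 19 17 17 16 18 15 13 14 14 14 17 18 18 17 17 17 18 19 19 19 19 19 19 18 17 16 17
19 19 19 19 17 16 17 17 16 15 14 15 16 19 17 18 17 18 18 17 16 19 19 19 19 19 19 19 17 16
19 19 19 19 17 17 18 17 16 17 13 17 17 17 17 18 18 18 16 17 17 17 18 19 19 19 19 19 19 18
19 19 19 19 18 18 17 16 16 17 16 17 16 16 17 18 16 17 17 17 17 17 17 18 19 19 19 19 19 19
19 19 19 19 19 19 18 18 16 14 16 16 17 17 18 16 17 17 18 17 17 16 16 18 19 19 19 19 19 19
19 19 19 19 19 19 19 18 16 16 15 16 18 18 18 19 18 16 17 16 17 17 17 18 19 19 19 19 19 19
19 19 19 19 19 19 19 19 19 14 16 18 18 18 18 18 19 18 17 16 16 18 19 19 19 20 19 19 19 19
19 19 19 19 19 19 19 19 18 18 18 18 18 1
[... 339 characters left out ...]
9 19 19 19 18 18 18 18 18 18 19 18 18 18 18 18 18 19 19 19 19 19 19 19
19 19 19 19 19 19 19 19 19 19 19 18 18 19 18 18 18 18 18 18 16 11 18 19 19 19 19 19 19 19
19 19 19 19 19 19 19 19 19 19 19 19 18 18 19 18 18 18 18 14 13 18 19 21 22 22 19 19 19 19
20 19 19 19 19 19 19 19 19 19 19 19 19 19 17 18 18 18 13 16 19 19 21 24 23 23 23 19 19 19
19 19 19 19 19 19 19 19 19 19 19 19 19 19 19 18 18 19 19 19 19 18 21 21 22 23 23 19 19 19
19 19 19 19 19 19 19 19 19 19 19 19 19 19 19 19 19 19 19 19 19 19 18 20 20 21 20 18 19 19
19 19 19 19 19 19 19 19 19 19 19 19 19 19 19 19 19 19 19 19 19 19 20 20 19 21 21 19 19 19
19 19 19 19 19 19 19 19 19 19 19 19 19 19 19 19 19 14 19 19 19 19 19 19 18 18 17 15 16 15
```

Run:
```python
from plan import *
p=optics.get_image('scene');q=optics.get_image('top')
X,e=tri(p,(154.2,361.2),q,(192.2,174.1)); S=now()@np.linalg.inv(G); M=S@slip(.1012,-.0175)
print(X.round(4),e.round(4),'in nominal blade frame',(np.linalg.inv(M)@np.r_[X,1])[:3].round(4),'pred',M[:3,3].round(4), 'unslipped',(np.linalg.inv(S)@np.r_[X,1])[:3].round(4))
ims=[]
for im,(r,c) in((p,(108,318)),(q,(140,130))):
    s=5; a=cv2.resize(im['pixels'][r:r+84,c:c+80],None,fx=s,fy=s,interpolation=2); a=cv2.convertScaleAbs(a,alpha=1.7,beta=15)
    for Y,col in(([[50,50,11],[50,-50,11],[-50,-50,11],[-50,50,11]],(255,0,0)),([[55,25,3],[55,-25,3],[-60,-25,3],[-60,25,3]],(0,0,255))):
        Z=np.array(Y)/1e3@M[:3,:3].T+M[:3,3]; cv2.polylines(a,[((proj(im,Z)-[c,r]+.5)*s).astype(int)],True,col,1)
    for k in range(0,80,10): cv2.line(a,(int((k+.5)*s),0),(int((k+.5)*s),6),(0,255,0),1);cv2.line(a,(0,int((k+.5)*s)),(6,int((k+.5)*s)),(0,255,0),1)
    ims.append(a)
cv2.imwrite('pics/w4.png',np.hstack(ims))
```

```text
[0.5384 0.23   0.2382] 0.0126 in nominal blade frame [-0.0267  0.0093 -0.0294] pred [0.5631 0.2264 0.2705] unslipped [-0.0376  0.0074 -0.0361]
```

View pics/w4.png

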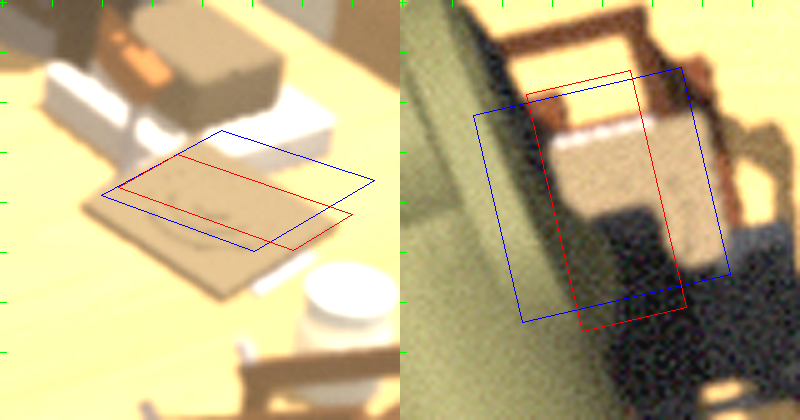

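The picture shows the tile still on the blade (scene crop: left (82,207), bottom (220,300), right (340,228); tip edge (252,292)-(316,254)), but nose-down well beyond the prediction. The handle has turned further in the grip, so I'll fit the pitch again.

```bash
cat > e2.py <<'E'
from plan import *
from scipy.optimize import least_squares
p=optics.get_image('scene');q=optics.get_image('top'); S=now()@np.linalg.inv(G)
s_=lambda x,y:(p,318+x/5-.5,108+y/5-.5); t_=lambda x,y:(q,130+(x-400)/5-.5,140+y/5-.5)
T_=[((-50,-50),s_(82,207)),((50,-50),s_(220,297)),((50,50),s_(341,228)),((50,-50),t_(709,116))]
B_=[((55,-25,1.5),s_(252,291)),((55,25,1.5),s_(316,255)),((55,25,1.5),t_(553,143)),((55,-25,1.5),t_(655,121))]
def f(v):
    M=S@slip(*v[:2]); c,s=np.cos(v[4]),np.sin(v[4]); r=[]
    for k,o in T_:
        x=np.array([[c,-s],[s,c]])@np.array(k)/1e3+v[2:4]; r.append(proj(o[0],M[:3,:3]@np.r_[x,.011]+M[:3,3])[0]-o[1:])
    for k,o in B_: r.append(proj(o[0],M[:3,:3]@np.array(k)/1e3+M[:3,3])[0]-o[1:])
    return np.concatenate(r)
s=least_squares(f,[.3,0,0,0,0],x_scale=[.1,.1,.01,.01,.1],loss='soft_l1');v=s.x
print(np.degrees(v[[0,1,4]]).round(2),(v[2:4]*1e3).round(1),f(v).round(1).tolist())
json.dump(v[:2].tolist(),open('slip.json','w'))
M=S@slip(*v[:2]);print('actual',M[:3,3].round(3),'pitch deg',np.degrees(np.arcsin(M[2,0])).round(1),'tile',(M@np.r_[v[2:4],.003,1])[:3].round(3))
E
python3 e2.py
```

```text
[19.18 -0.96 -1.59] [ 0.6 -1. ] [-0.8, -1.1, -0.2, 0.2, 0.1, 0.2, -0.6, -0.7, 1.0, 1.4, -0.0, 1.4, -0.1, -0.0, -0.4, -0.2]
actual [0.546 0.222 0.248] pitch deg -6.8 tile [0.547 0.222 0.251]
```

```bash
cat > k.py <<'E'
from plan import *
import sys
th=float(sys.argv[1]); x,z,pt,n=[float(a) for a in sys.argv[2:6]]
import plan; plan.G2=np.linalg.inv(slip(np.radians(th),V[1]))@G
T1=rl(x,z,np.radians(pt),.001); T0=now(); print(bot.get_state()['time'],'tgt',T1[:3,3].round(3),'tool z',T1[:3,2].round(2))
go(T0,T1,int(n))
M=T0@np.linalg.inv(plan.G2); rx,ry,rz,w=RAIL; Rr=R.from_euler('ZY',[w,-np.radians(32)])
print('now in rails frame',(Rr.inv().apply(M[:3,3]-[rx,ry,rz])*1e3).round(1),'pitch',np.degrees(np.arcsin(M[2,0])).round(1))
E
python3 fitgrad.py; python3 k.py 23 .014 .026 28 16
```

```text
pitch 20.53 roll 0.65 dx,dy mm [ 1.8 -2.1] yaw -0.03 score -139.6
[[335.0, 148.0], [359.0, 136.0], [384.0, 154.0], [360.0, 167.0]]
19.7 tgt [0.47  0.23  0.186] tool z [ 0.5   0.14 -0.86]
16x [0.03, 0.14, 0.84, 0.0, -0.042, -0.001]  +fix [0.03, 0.02, -0.05, 0.004, -0.002, 0.001]
now in rails frame [  7.5 -24.1 102.1] pitch -10.6
```

Emit:
{"name": "apply_moves", "arguments": {
  "targets": [
    [0.03, 0.15, 0.84, 0, -0.042, -0.001, 1],
    [0.03, 0.15, 0.84, 0, -0.042, -0.001, 1],
    [0.03, 0.15, 0.84, 0, -0.042, -0.001, 1],
    [0.03, 0.15, 0.84, 0, -0.042, -0.001, 1],
    [0.03, 0.15, 0.84, 0, -0.042, -0.001, 1],
    [0.03, 0.15, 0.84, 0, -0.042, -0.001, 1],
    [0.03, 0.15, 0.84, 0, -0.042, -0.001, 1],
    [0.03, 0.15, 0.84, 0, -0.042, -0.001, 1],
    [0.03, 0.15, 0.84, 0, -0.042, -0.001, 1],
    [0.03, 0.15, 0.84, 0, -0.042, -0.001, 1],
    [0.03, 0.15, 0.84, 0, -0.042, -0.001, 1],
    [0.03, 0.15, 0.84, 0, -0.042, -0.001, 1],
    [0.03, 0.15, 0.84, 0, -0.042, -0.001, 1],
    [0.03, 0.15, 0.84, 0, -0.042, -0.001, 1],
    [0.03, 0.15, 0.84, 0, -0.042, -0.001, 1],
    [0.03, 0.15, 0.84, 0, -0.042, -0.001, 1],
    [0, 0, 0, 0, 0, 0, 1]
  ]
}}

```text
time: 21.12
position: [0.4675, 0.2303, 0.182]
orientation: [-0.122, 0.957, 0.039, 0.261]
wrist_force: [-1.9, 0.2, -3.7]
opening: 0.202
grasp_force: 30.0
```

```bash
echo '[0.415,-0.008]' > slip.json; python3 fitgrad.py
python3 - <<'E'
from plan import *
p=optics.get_image('scene');q=optics.get_image('top')
a=spotter.pinpoint('tile',p);b=spotter.pinpoint('tile',q);print([(x['point'],x['p']) for x in a],[(x['point'],x['p']) for x in b])
rx,ry,rz,w=RAIL; Rr=R.from_euler('ZY',[w,-np.radians(32)])
if a and b:
    X,e=tri(p,a[0]['point'],q,b[0]['point']);print('tile rails',(Rr.inv().apply(X-[rx,ry,rz])*1e3).round(1),e)
E
python3 k.py 25 .014 .026 30 4
```

```text
pitch 35.98 roll 0.6 dx,dy mm [-4.  -6.2] yaw 1.07 score -121.7
[[343.0, 184.0], [365.0, 170.0], [391.0, 177.0], [370.0, 191.0]]
[([181.9, 369.2], 0.96)] [([188.1, 168.1], 0.92)]
tile rails [-19.4  10.9   8. ] 0.003770327294960712
21.3667 tgt [0.47  0.23  0.182] tool z [ 0.56  0.14 -0.82]
4x [0.07, -0.04, 0.08, 0.003, -0.018, 0.001]  +fix [-0.0, 0.01, 0.0, 0.001, -0.0, -0.002]
now in rails frame [12.2  3.6 22.7] pitch 25.9
```

```bash
echo '[0.63,0.01]' > slip.json
python3 - <<'E'
from fitgrad import *
p,v,_=run(); print(bot.get_state()['time'],bot.get_state()['qpos'].round(2))
M=now()@np.linalg.inv(G)@slip(*v[:2]); rx,ry,rz,w=RAIL; Rr=R.from_euler('ZY',[w,-np.radians(32)])
print('tile rails mm',(Rr.inv().apply((M@np.r_[v[2:4],.003,1])[:3]-[rx,ry,rz])*1e3).round(1),'pitch',np.degrees(np.arcsin(M[2,0])).round(1), 'bl',(Rr.inv().apply(M[:3,3]-[rx,ry,rz])*1e3).round(1))
E
python3 k.py 38 .012 .03 30 12
```

```text
pitch 38.08 roll 0.95 dx,dy mm [-5.1 -2.2] yaw 0.86 score -141.8
[[344.0, 183.0], [366.0, 169.0], [393.0, 177.0], [371.0, 191.0]]
21.4167 [-0.6  -0.29 -0.03  2.25  0.27  0.69  1.03]
tile rails mm [-13.3   4.4   9.3] pitch 12.8 bl [-9.5  6.7  4.8]
21.4167 tgt [0.47  0.23  0.187] tool z [ 0.72  0.17 -0.67]
12x [0.0, -0.02, -0.01, 0.002, -0.025, 0.001]  +fix [0.02, 0.06, -0.04, 0.005, 0.001, -0.005]
now in rails frame [-9.3  6.   4.9] pitch 12.9
```

```bash
python3 k.py 40 .018 .026 20 8
```

```text
21.4167 tgt [0.48  0.232 0.206] tool z [ 0.63  0.14 -0.77]
8x [-0.23, -0.02, -0.14, 0.004, -0.02, 0.001]  +fix [-0.03, -0.02, -0.01, -0.002, 0.001, 0.001]
now in rails frame [-13.    6.    2.6] pitch 10.9
```

Emit:
{"name": "apply_moves", "arguments": {
  "targets": [
    [-0.1, 0, -0.4, 0.003, -0.02, 0, 1],
    [-0.23, -0.02, -0.25, 0.003, -0.02, 0, 1],
    [-0.23, -0.02, -0.14, 0.003, -0.02, 0, 1],
    [-0.23, -0.02, -0.14, 0.003, -0.02, 0, 1],
    [-0.23, -0.02, -0.14, 0.003, -0.02, 0, 1],
    [-0.23, -0.02, -0.14, 0.003, -0.02, 0, 1],
    [-0.3, -0.02, 0, 0.003, -0.02, 0, 1],
    [-0.3, 0, 0, 0, -0.02, 0, 1],
    [0, 0, 0, 0, 0, 0, 1]
  ]
}}

```text
time: 22.17
position: [0.4951, 0.2434, 0.198]
orientation: [-0.115, 0.934, 0.037, 0.336]
wrist_force: [0.7, 0.1, -3.0]
opening: 0.204
grasp_force: 30.0
```

```bash
echo '[0.69,0.01]' > slip.json
cat > m.py <<'E'
from fitgrad import *
p,v,_=run(); st=bot.get_state(); print(st['time'],st['qpos'].round(2),st['wrist_force'].round(1))
M=now()@np.linalg.inv(G)@slip(*v[:2]); rx,ry,rz,w=RAIL; Rr=R.from_euler('ZY',[w,-np.radians(32)])
print('tile rails mm',(Rr.inv().apply((M@np.r_[v[2:4],.003,1])[:3]-[rx,ry,rz])*1e3).round(1),'pitch',np.degrees(np.arcsin(M[2,0])).round(1), 'bl',(Rr.inv().apply(M[:3,3]-[rx,ry,rz])*1e3).round(1))
q=optics.get_image('top')
a=spotter.pinpoint('tile',p);b=spotter.pinpoint('tile',q)
if a and b:
    X,e=tri(p,a[0]['point'],q,b[0]['point']);print('net tile rails',(Rr.inv().apply(X-[rx,ry,rz])*1e3).round(1),e.round(4))
E
python3 m.py; python3 k.py 41 .018 .026 20 4
```

```text
pitch 40.92 roll 1.78 dx,dy mm [-4.1 -3.5] yaw -2.24 score -147.2
[[354.0, 181.0], [377.0, 168.0], [403.0, 174.0], [380.0, 188.0]]
22.2167 [-0.5  -0.3  -0.17  2.3   0.45  0.55  0.82] [-0.8 -0.9 -4.2]
tile rails mm [22.8  8.1 11.7] pitch 18.5 bl [26.  11.8  7.9]
net tile rails [21.  14.8  8.8] 0.0068
22.3667 tgt [0.48  0.232 0.206] tool z [ 0.64  0.15 -0.75]
4x [0.19, -0.18, -0.43, 0.001, -0.007, 0.002]  +fix [0.01, -0.01, -0.02, -0.001, 0.001, 0.001]
now in rails frame [26.   9.   7.8] pitch 18.5
```

```bash
python3 k.py 41.5 .016 .018 14 6
```

```text
22.3667 tgt [0.486 0.233 0.209] tool z [ 0.57  0.13 -0.81]
6x [0.03, -0.12, -0.27, 0.0, 0.012, 0.001]  +fix [0.02, -0.01, 0.02, 0.003, -0.003, 0.003]
now in rails frame [25.1  9.   7.1] pitch 18.0
```

Emit:
{"name": "apply_moves", "arguments": {
  "targets": [
    [0.03, -0.12, -0.4, 0, 0.012, 0, 1],
    [0.03, -0.12, -0.3, 0, 0.012, 0, 1],
    [0.03, -0.12, -0.27, 0, 0.012, 0, 1],
    [0.03, -0.12, -0.27, 0, 0.012, 0, 1],
    [0.03, -0.12, -0.2, 0, 0.012, 0, 1],
    [0.03, -0.12, -0.2, 0, 0.012, 0, 1],
    [0, 0, 0, 0, 0, 0, 1],
    [0, 0, 0, 0, 0, 0, 1]
  ]
}}

```text
time: 23.03
position: [0.4888, 0.2357, 0.2081]
orientation: [-0.116, 0.946, 0.032, 0.301]
wrist_force: [-0.4, -0.0, -3.8]
opening: 0.205
grasp_force: 30.0
```

```bash
echo '[0.72,0.02]' > slip.json; python3 m.py; python3 k.py 42 .016 .018 14 6
```

```text
pitch 40.0 roll 0.96 dx,dy mm [-3.  -4.6] yaw -2.27 score -152.8
[[350.0, 179.0], [373.0, 166.0], [399.0, 173.0], [376.0, 187.0]]
23.0833 [-0.5  -0.3  -0.14  2.24  0.33  0.65  0.96] [-1.3 -0.7 -3.6]
tile rails mm [18.4 -0.7 19.9] pitch 15.2 bl [20.4  4.  16.2]
net tile rails [12.5  9.8 22.2] 0.0043
23.2333 tgt [0.486 0.233 0.21 ] tool z [ 0.58  0.12 -0.81]
6x [0.02, -0.03, -0.06, 0.002, -0.002, 0.002]  +fix [0.02, 0.0, 0.0, -0.002, -0.001, 0.001]
now in rails frame [16.5  4.4 13.6] pitch 13.2
```

Run:
```python
from plan import *
T0=now(); w=RAIL[3]; d=R.from_euler('ZY',[w,-np.radians(32)]).as_matrix()
print('rails -z 3mm in tool cm',(T0[:3,:3].T@-d[:,2]*.3).round(2),'rails -x 10mm',(T0[:3,:3].T@-d[:,0]).round(2),'y 10mm',(T0[:3,:3].T@d[:,1]).round(2),'world -x level',(T0[:3,:3].T@[-np.cos(w),-np.sin(w),0]).round(2))
```

```text
rails -z 3mm in tool cm [0.02 0.   0.3 ] rails -x 10mm [ 1.    0.01 -0.06] y 10mm [-0.01  1.   -0.01] world -x level [ 0.82 -0.   -0.58]
```

Emit:
{"name": "apply_moves", "arguments": {
  "targets": [
    [0.02, -0.06, 0.3, 0, 0, 0, 1],
    [0.02, -0.06, 0.3, 0, 0, 0, 1],
    [0.02, -0.06, 0.3, 0, 0, 0, 1],
    [0.02, -0.06, 0.3, 0, 0, 0, 1],
    [0.02, -0.06, 0.3, 0, 0, 0, 1],
    [0.02, 0, 0.3, 0, 0, 0, 1],
    [0.02, 0, 0.3, 0, 0, 0, 1],
    [0.02, 0, 0.3, 0, 0, 0, 1],
    [0, 0, 0, 0, 0, 0, 1],
    [0, 0, 0, 0, 0, 0, 1]
  ]
}}

```text
time: 24.07
position: [0.5005, 0.2353, 0.1858]
orientation: [-0.116, 0.946, 0.031, 0.3]
wrist_force: [-5.1, -0.3, -3.1]
opening: 0.203
grasp_force: 30.0
```

```bash
cat > n.py <<'E'
from plan import *
from scipy.ndimage import map_coordinates
from scipy.optimize import minimize
rx,ry,rz,w=RAIL; Rr=R.from_euler('ZY',[w,-np.radians(32)])
st=bot.get_state();T0=now();print(st['time'],st['qpos'].round(2),st['wrist_force'].round(1))
M=T0@np.linalg.inv(G)@slip(np.radians(40.5),.015)
print('blade rails',(Rr.inv().apply(M[:3,3]-[rx,ry,rz])*1e3).round(1),'pitch',np.degrees(np.arcsin(M[2,0])).round(1),'rear',(Rr.inv().apply((M@[-.06,0,.003,1])[:3]-[rx,ry,rz])*1e3).round(1),'tip',(Rr.inv().apply((M@[.055,0,.003,1])[:3]-[rx,ry,rz])*1e3).round(1))
p=optics.get_image('scene');q=optics.get_image('top')
a=spotter.pinpoint('tile',p);b=spotter.pinpoint('tile',q)
if a and b:
    X,e=tri(p,a[0]['point'],q,b[0]['point']);print('net tile rails',(Rr.inv().apply(X-[rx,ry,rz])*1e3).round(1),e.round(4))
# free tile fit in rails frame: x,y,z,pitch rel,yaw
t=np.linspace(.06,.94,40)[:,None]; GR=[]
for im in(p,):
    g=cv2.GaussianBlur(im['pixels'].astype(float),(0,0),1.0); GR.append((im,[(cv2.Sobel(g[...,i],6,1,0)/8,cv2.Sobel(g[...,i],6,0,1)/8) for i in range(3)]))
def pts(v):
    k=np.array([[-50,-50,8],[-50,50,8],[50,50,8],[50,-50,8]])/1e3
    return Rr.apply(R.from_euler('ZY',[v[4],v[3]]).apply(k)+v[:3])+[rx,ry,rz]
def cost(v,v0):
    k=pts(v);tot=0
    for im,gg in GR:
        for i in range(4):
            q_=proj(im,k[i]+(k[(i+1)%4]-k[i])*t);d=q_[-1]-q_[0];n=np.array([-d[1],d[0]])/np.linalg.norm(d)
            tot+=np.minimum(sum(abs(n[0]*map_coordinates(gx,[q_[:,1],q_[:,0]],order=1)+n[1]*map_coordinates(gy,[q_[:,1],q_[:,0]],order=1)) for gx,gy in gg),40).mean()
    r=(v-v0)/[.015,.01,.004,.12,.08]; return -tot+2*r@r
def tfit(v0):
    o=min((minimize(cost,np.array(v0)+np.array([dx,dy,0,dp,0]),args=(np.array(v0),),method='Nelder-Mead',options=dict(maxiter=600)) for dx in(-.008,0,.008) for dy in (-.006,.006) for dp in(-.1,.1)),key=lambda o:o.fun)
    print('tile fit rails mm',(o.x[:3]*1e3).round(1),'relpitch(+ = upper edge low),yaw deg',np.degrees(o.x[3:]).round(1),'score',round(o.fun,1))
import sys
tfit([float(x) for x in sys.argv[1:6]])
E
python3 n.py .015 .002 .006 .15 0
```

```text
24.0667 [-0.49 -0.25 -0.14  2.25  0.35  0.59  0.94] [-5.1 -0.3 -3.1]
blade rails [17.4  0.5 -9.3] pitch 14.6 rear [-39.   -0.2  11.5] tip [ 70.7   1.1 -22.9]
net tile rails [20.  11.   5.9] 0.0023
tile fit rails mm [30.6  3.5  5.2] relpitch(+ = upper edge low),yaw deg [12.2 -3.3] score -113.4
```

The -5 N in x suggests the tip is meeting the cross bar, so the tile is about 10-15 mm too far up. I'll raise, back off, and lower again.

Emit:
{"name": "apply_moves", "arguments": {
  "targets": [
    [0.3, 0, -0.1, 0, 0, 0, 1],
    [0.1, 0, -0.3, 0, 0, 0, 1],
    [0, 0, -0.4, 0, 0, 0, 1],
    [0, 0, -0.4, 0, 0, 0, 1],
    [0.2, 0, -0.2, 0, 0, 0, 1],
    [0.3, 0, 0, 0, 0, 0, 1],
    [0.3, 0, 0, 0, 0, 0, 1],
    [0.3, 0, 0, 0, 0, 0, 1],
    [0.2, 0, 0, 0, 0, 0, 1],
    [0, 0, 0, 0, 0, 0, 1],
    [0, 0, 0, 0, 0, 0, 1]
  ]
}}

```text
time: 25.18
position: [0.4815, 0.2311, 0.1879]
orientation: [-0.116, 0.946, 0.031, 0.301]
wrist_force: [-0.3, -0.7, -2.5]
opening: 0.203
grasp_force: 30.0
```

```bash
python3 n.py .012 .004 .014 .26 0
```

```text
25.1833 [-0.48 -0.3  -0.16  2.28  0.34  0.61  0.94] [-0.3 -0.7 -2.5]
blade rails [2.1 1.  2.9] pitch 14.7 rear [-54.3   0.3  23.6] tip [ 55.5   1.6 -10.6]
net tile rails [-1.9  1.4  3.5] 0.0035
tile fit rails mm [11.6 -0.  12.8] relpitch(+ = upper edge low),yaw deg [16.2  0.1] score -112.6
```

Emit:
{"name": "apply_moves", "arguments": {
  "targets": [
    [-0.2, 0, -0.1, 0, 0, 0, 1],
    [-0.2, 0, 0, 0, 0, 0, 1],
    [-0.1, 0, 0.1, 0, 0, 0, 1],
    [0.02, 0, 0.3, 0, 0, 0, 1],
    [0.02, 0, 0.3, 0, 0, 0, 1],
    [0.02, 0, 0.3, 0, 0, 0, 1],
    [0.02, 0, 0.3, 0, 0, 0, 1],
    [0.02, 0, 0.3, 0, 0, 0, 1],
    [0, 0, 0, 0, 0, 0, 1],
    [0, 0, 0, 0, 0, 0, 1]
  ]
}}

```text
time: 26.22
position: [0.4931, 0.2339, 0.1779]
orientation: [-0.116, 0.946, 0.031, 0.301]
wrist_force: [-1.5, -0.6, -3.1]
opening: 0.206
grasp_force: 30.0
```

```bash
python3 n.py .007 .002 .004 .12 0
```

```text
26.2167 [-0.47 -0.26 -0.16  2.28  0.36  0.58  0.93] [-1.5 -0.6 -3.1]
blade rails [  6.9   0.9 -12. ] pitch 14.7 rear [-49.5   0.2   8.8] tip [ 60.3   1.5 -25.5]
net tile rails [-0.5  9.4 -4.9] 0.0091
tile fit rails mm [13.6  1.9  3.6] relpitch(+ = upper edge low),yaw deg [7.5 1.4] score -111.6
```

Emit:
{"name": "apply_moves", "arguments": {
  "targets": [
    [0.02, 0, 0.25, 0, 0, 0, 1],
    [0.02, 0, 0.25, 0, 0, 0, 1],
    [0.02, 0, 0.25, 0, 0, 0, 1],
    [0.02, 0, 0.25, 0, 0, 0, 1],
    [0.02, 0, 0.25, 0, 0, 0, 1],
    [0.02, 0, 0.25, 0, 0, 0, 1],
    [0, 0, 0, 0, 0, 0, 1],
    [0, 0, 0, 0, 0, 0, 1],
    [0, 0, 0, 0, 0, 0, 1]
  ]
}}

```text
time: 27.17
position: [0.5008, 0.2356, 0.1652]
orientation: [-0.116, 0.946, 0.031, 0.301]
wrist_force: [-0.7, -0.7, -3.1]
opening: 0.206
grasp_force: 30.0
```

```bash
python3 n.py .007 .002 .0 .0 0; python3 k.py 40.5 0 0 14 1|tail -1;python3 - <<'E'
from plan import *
p=optics.get_image('scene')
o=optics.get_image('top')
rx,ry,rz,w=RAIL; Rr=R.from_euler('ZY',[w,-np.radians(32)])
# where rays of tile centre meet rails plane
n=Rr.apply([0,0,1])
for im in(p,o):
    for x in spotter.pinpoint('tile',im)[:1]:
        c,d=ray(im,x['point']); X=c+d*((np.array([rx,ry,rz])-c)@n)/(d@n); print((Rr.inv().apply(X-[rx,ry,rz])*1e3).round(1),x['p'])
E
```

```text
27.1667 [-0.46 -0.22 -0.17  2.28  0.38  0.54  0.91] [-0.7 -0.7 -3.1]
blade rails [  6.9   0.8 -26.8] pitch 14.7 rear [-49.5   0.1  -6.1] tip [ 60.3   1.4 -40.3]
tile fit rails mm [15.3  2.3 -0.4] relpitch(+ = upper edge low),yaw deg [3.4 1.1] score -115.3
now in rails frame [  7.    1.4 -26.6] pitch 14.7
[ 38.8 -16.2   0. ] 0.85
[ 4.6  9.7 -0. ] 0.78
```

Emit:
{"name": "apply_moves", "arguments": {
  "targets": [
    [0.02, 0, 0.25, 0, 0, 0, 1],
    [0.02, 0, 0.25, 0, 0, 0, 1],
    [0.02, 0, 0.25, 0, 0, 0, 1],
    [0.02, 0, 0.25, 0, 0, 0, 1],
    [0, 0, 0, 0, 0, 0, 1],
    [0, 0, 0, 0, 0, 0, 1],
    [0, 0, 0, 0, 0, 0, 1],
    [0, 0, 0, 0, 0, 0, 1]
  ]
}}

```text
time: 28.23
position: [0.5057, 0.2368, 0.1567]
orientation: [-0.116, 0.946, 0.031, 0.301]
wrist_force: [-1.1, -1.6, -3.8]
opening: 0.204
grasp_force: 30.0
```

```bash
python3 n.py .007 .002 .0 .0 0
python3 - <<'E'
from workcell import bot,optics
import numpy as np
f=[]
for i in range(6):
    optics.get_image('scene'); f.append(bot.get_state()['wrist_force'])
print(np.mean(f,0).round(2),np.std(f,0).round(2))
E
```

```text
28.2333 [-0.45 -0.2  -0.17  2.28  0.4   0.52  0.89] [-1.1 -1.6 -3.8]
blade rails [  6.7   0.8 -36.7] pitch 14.7 rear [-49.7   0.  -16. ] tip [ 60.1   1.4 -50.2]
net tile rails [ 9.9  6.  -5.4] 0.0122
tile fit rails mm [16.7  2.8 -0.5] relpitch(+ = upper edge low),yaw deg [3.3 1.5] score -115.2
[-0.95 -0.39 -3.  ] [0.57 0.51 0.36]
```

The tile didn't move while the blade dropped another 10 mm, so it is lying on the rails. Next I'll swing the blade nose-down away from it and draw the spatula out.

```bash
cat > r.py <<'E'
from plan import *
th=np.radians(40.5); Gs=np.linalg.inv(slip(th,.0))@G
def gpose(g,yaw,phi):
    M=sp(0,0,0,yaw,phi); M[:3,3]=np.array(g)-M[:3,:3]@gp; return M@Gs
E
python3 - <<'E'
from r import *
T0=now(); M=T0@np.linalg.inv(Gs); g=(M@np.r_[gp,1])[:3]; w=RAIL[3]; u=np.array([np.cos(w),np.sin(w),0])
print('grip',g.round(3),np.degrees(np.arcsin(M[2,0])))
A=gpose(g-.02*u,w,np.radians(-20)); go(T0,A,12)
B=gpose(g-.06*u,w,np.radians(-35)); go(A,B,6)
C=gpose(g-.115*u,w,np.radians(-35)); go(B,C,6); print(A[:3,3],B[:3,3],C[:3,3])
E
```

```text
grip [0.495 0.234 0.172] 14.710597567708344
12x [0.26, 0.0, -0.06, -0.001, 0.05, 0.0]  +fix [-0.06, 0.03, -0.01, 0.001, 0.006, 0.003]
6x [0.75, -0.0, 0.07, -0.0, 0.044, -0.0]  +fix [-0.01, -0.0, -0.03, -0.0, -0.002, -0.0]
6x [0.89, 0.0, 0.23, -0.0, -0.0, -0.0]  +fix [-0.02, 0.0, -0.0, -0.0, -0.0, -0.0]
[0.47573373 0.22963552 0.15324695] [0.43210467 0.21893101 0.1538511 ] [0.37868894 0.20582531 0.1538511 ]
```

Emit:
{"name": "apply_moves", "arguments": {
  "targets": [
    [0.26, 0, -0.06, 0, 0.05, 0, 1],
    [0.26, 0, -0.06, 0, 0.05, 0, 1],
    [0.26, 0, -0.06, 0, 0.05, 0, 1],
    [0.26, 0, -0.06, 0, 0.05, 0, 1],
    [0.26, 0, -0.06, 0, 0.05, 0, 1],
    [0.26, 0, -0.06, 0, 0.05, 0, 1],
    [0.26, 0, -0.06, 0, 0.05, 0, 1],
    [0.26, 0, -0.06, 0, 0.05, 0, 1],
    [0.26, 0, -0.06, 0, 0.05, 0, 1],
    [0.26, 0, -0.06, 0, 0.05, 0, 1],
    [0.26, 0, -0.06, 0, 0.05, 0, 1],
    [0.26, 0, -0.06, 0, 0.05, 0, 1],
    [0, 0, 0, 0, 0, 0, 1],
    [0, 0, 0, 0, 0, 0, 1]
  ]
}}

```text
time: 29.9
position: [0.4767, 0.2297, 0.1534]
orientation: [-0.12, 0.993, -0.004, 0.009]
wrist_force: [0.1, 0.3, -2.3]
opening: 0.204
grasp_force: 30.0
```

```bash
python3 n.py .010 .003 .0 .03 0
python3 - <<'E'
from r import *
T0=now(); M=T0@np.linalg.inv(Gs); g=(M@np.r_[gp,1])[:3]; w=RAIL[3]; u=np.array([np.cos(w),np.sin(w),0])
print('grip',g.round(3),np.degrees(np.arcsin(M[2,0])))
B=gpose(g-.04*u,w,np.radians(-35)); go(T0,B,6)
C=gpose(g-.10*u,w,np.radians(-35)); go(B,C,6)
E
```

```text
29.9 [-0.47  0.1  -0.04  1.85  0.02  1.17  1.29] [ 0.1  0.3 -2.3]
blade rails [-78.5   0.3 -48.6] pitch -19.5 rear [-1.136e+02 -1.000e-01  3.000e-01] tip [-42.    0.6 -89.7]
net tile rails [ 9.  11.  -3.8] 0.0079
tile fit rails mm [16.4  3.  -0.8] relpitch(+ = upper edge low),yaw deg [3.  1.1] score -117.9
grip [0.475 0.23  0.172] -19.595499412917487
6x [0.75, 0.0, 0.06, -0.002, 0.045, -0.0]  +fix [0.0, 0.02, 0.02, 0.002, -0.001, -0.001]
6x [0.97, -0.0, 0.25, -0.0, -0.0, -0.0]  +fix [-0.01, 0.0, 0.0, -0.0, -0.0, -0.0]
```

Emit:
{"name": "apply_moves", "arguments": {
  "targets": [
    [0.75, 0, 0.06, 0, 0.045, 0, 1],
    [0.75, 0, 0.06, 0, 0.045, 0, 1],
    [0.75, 0, 0.06, 0, 0.045, 0, 1],
    [0.75, 0, 0.06, 0, 0.045, 0, 1],
    [0.75, 0, 0.06, 0, 0.045, 0, 1],
    [0.75, 0, 0.06, 0, 0.045, 0, 1],
    [0.97, 0, 0.25, 0, 0, 0, 1],
    [0.97, 0, 0.25, 0, 0, 0, 1],
    [0.97, 0, 0.25, 0, 0, 0, 1],
    [0.97, 0, 0.25, 0, 0, 0, 1],
    [0.97, 0, 0.25, 0, 0, 0, 1],
    [0.97, 0, 0.25, 0, 0, 0, 1],
    [0, 0, 0, 0, 0, 0, 1],
    [0, 0, 0, 0, 0, 0, 1]
  ]
}}

```text
time: 31.27
position: [0.3728, 0.2043, 0.1545]
orientation: [-0.118, 0.985, -0.02, -0.125]
wrist_force: [0.1, 0.2, -0.8]
opening: 0.203
grasp_force: 30.0
```

```bash
cat > s.py <<'E'
from r import *
T0=now(); M=T0@np.linalg.inv(Gs); g=(M@np.r_[gp,1])[:3]; w=RAIL[3]
print(bot.get_state()['time'],'grip',g.round(3),np.degrees(np.arcsin(M[2,0])),'tip',(M@[.055,0,0,1])[:3].round(3))
A=gpose([.44,.05,.2],.1,np.radians(-20)); go(T0,A,12)
B=gpose([.53,-.03,.13],0,np.radians(0)); go(A,B,12)
E
python3 s.py
```

```text
31.2667 grip [0.377 0.206 0.173] -35.06340370203112 tip [0.457 0.224 0.023]
12x [-0.3, -1.37, -0.25, -0.002, -0.022, 0.012]  +fix [-0.02, 0.03, 0.01, -0.004, 0.003, -0.005]
12x [-0.66, -0.71, 0.7, 0.002, -0.029, 0.008]  +fix [-0.02, 0.05, 0.02, -0.005, -0.0, 0.004]
```

Emit:
{"name": "apply_moves", "arguments": {
  "targets": [
    [0.2, -1.4, -0.25, 0, 0, 0.012, 1],
    [0, -1.4, -0.25, 0, -0.01, 0.012, 1],
    [-0.1, -1.4, -0.25, -0.002, -0.022, 0.012, 1],
    [-0.3, -1.37, -0.25, -0.002, -0.022, 0.012, 1],
    [-0.3, -1.37, -0.25, -0.002, -0.022, 0.012, 1],
    [-0.3, -1.37, -0.25, -0.002, -0.022, 0.012, 1],
    [-0.3, -1.37, -0.25, -0.002, -0.022, 0.012, 1],
    [-0.3, -1.37, -0.25, -0.002, -0.022, 0.012, 1],
    [-0.3, -1.37, -0.25, -0.002, -0.022, 0.012, 1],
    [-0.3, -1.37, -0.25, -0.002, -0.022, 0.012, 1],
    [-0.3, -1.37, -0.25, -0.002, -0.022, 0.012, 1],
    [-0.3, -1.37, -0.25, -0.002, -0.022, 0.012, 1],
    [0, 0, 0, 0, 0, 0, 1],
    [0, 0, 0, 0, 0, 0, 1]
  ]
}}

```text
time: 32.43
position: [0.432, 0.0462, 0.1832]
orientation: [-0.047, 0.999, -0.007, -0.011]
wrist_force: [1.1, 0.9, -2.1]
opening: 0.207
grasp_force: 30.0
```

```bash
cat >> s.py <<'E'
print('direct');go(T0,B,15)
E
python3 s.py
cat > tile.py <<'E'
from plan import *
exec(open('n.py').read().split('# free tile')[0].split('st=bot')[0])
p=optics.get_image('scene');q=optics.get_image('top')
n=Rr.apply([0,0,1]);o=np.array([rx,ry,rz])
for im in(p,q):
    for x in spotter.pinpoint('tile',im)[:2]:
        c,d=ray(im,x['point']); X=c+d*((o-c)@n)/(d@n); print('net',x['point'],(Rr.inv().apply(X-o)*1e3).round(1),x['p'])
t=np.linspace(.06,.94,40)[:,None]; GR=[]
for im in(p,q):
    g=cv2.GaussianBlur(im['pixels'].astype(float),(0,0),1.0); GR.append((im,[(cv2.Sobel(g[...,i],6,1,0)/8,cv2.Sobel(g[...,i],6,0,1)/8) for i in range(3)]))
exec('def pts'+open('n.py').read().split('def pts')[1].split('import sys')[0])
tfit([.01,.003,0,0,0])
E
python3 tile.py
```

```text
32.4333 grip [0.432 0.046 0.202] -21.783003093545684 tip [0.546 0.056 0.076]
12x [-0.07, 0.03, 0.02, -0.001, -0.003, -0.001]  +fix [-0.02, -0.06, -0.02, -0.0, 0.005, 0.005]
12x [-0.66, -0.71, 0.7, 0.002, -0.029, 0.008]  +fix [-0.02, 0.05, 0.02, -0.005, -0.0, 0.004]
direct
15x [-0.59, -0.54, 0.58, 0.0, -0.025, 0.006]  +fix [-0.06, 0.03, -0.02, 0.004, -0.005, 0.004]
net [186.5, 378.3] [ 30.8 -10.3   0. ] 0.91
net [178.4, 166.7] [ 3.3  6.8 -0. ] 0.91
tile fit rails mm [15.5 -1.9  0.6] relpitch(+ = upper edge low),yaw deg [3.3 1.1] score -231.7
```

Emit:
{"name": "apply_moves", "arguments": {
  "targets": [
    [-0.59, -0.54, 0.58, 0, -0.025, 0.006, 1],
    [-0.59, -0.54, 0.58, 0, -0.025, 0.006, 1],
    [-0.59, -0.54, 0.58, 0, -0.025, 0.006, 1],
    [-0.59, -0.54, 0.58, 0, -0.025, 0.006, 1],
    [-0.59, -0.54, 0.58, 0, -0.025, 0.006, 1],
    [-0.59, -0.54, 0.58, 0, -0.025, 0.006, 1],
    [-0.59, -0.54, 0.58, 0, -0.025, 0.006, 1],
    [-0.59, -0.54, 0.58, 0, -0.025, 0.006, 1],
    [-0.59, -0.54, 0.58, 0, -0.025, 0.006, 1],
    [-0.59, -0.54, 0.58, 0, -0.025, 0.006, 1],
    [-0.59, -0.54, 0.58, 0, -0.025, 0.006, 1],
    [-0.59, -0.54, 0.58, 0, -0.025, 0.006, 1],
    [-0.59, -0.54, 0.58, 0, -0.025, 0.006, 1],
    [-0.59, -0.54, 0.58, 0, -0.025, 0.006, 1],
    [-0.59, -0.54, 0.58, 0, -0.025, 0.006, 1],
    [0, 0, 0, 0, 0, 0, 1],
    [0, 0, 0, 0, 0, 0, 1]
  ]
}}

```text
time: 34.05
position: [0.5354, -0.0289, 0.1108]
orientation: [-0.004, 0.985, 0.002, 0.174]
wrist_force: [-0.6, 1.5, -2.0]
opening: 0.202
grasp_force: 30.0
```

```bash
cat > u.py <<'E'
from r import *
from scipy.optimize import minimize
from scipy.ndimage import map_coordinates
# blade fit in scene (+top) with slip pitch, roll
p=optics.get_image('scene');q=optics.get_image('top');S=now()@np.linalg.inv(G)
t=np.linspace(.04,.96,40)[:,None];GR=[]
for im in(p,q):
    g=cv2.GaussianBlur(im['pixels'].astype(float),(0,0),1.0); GR.append((im,[(cv2.Sobel(g[...,i],6,1,0)/8,cv2.Sobel(g[...,i],6,0,1)/8) for i in range(3)]))
K=np.array([[55,25,3],[55,-25,3],[-60,-25,3],[-60,25,3]])/1e3
def cost(v):
    M=S@slip(*v);k=K@M[:3,:3].T+M[:3,3];tot=0
    for im,gg in GR:
        for i in range(4):
            a=proj(im,k[i]+(k[(i+1)%4]-k[i])*t);d=a[-1]-a[0];n=np.array([-d[1],d[0]])/np.linalg.norm(d)
            tot+=np.minimum(sum(abs(n[0]*map_coordinates(gx,[a[:,1],a[:,0]],order=1)+n[1]*map_coordinates(gy,[a[:,1],a[:,0]],order=1)) for gx,gy in gg),60).mean()
    return -tot+2*(v[1]/.03)**2
o=min((minimize(cost,[np.radians(a),0],method='Nelder-Mead',options=dict(initial_simplex=[[np.radians(a),0],[np.radians(a+2),0],[np.radians(a),.02]])) for a in(30,34,37,40,43,46)),key=lambda o:o.fun)
M=S@slip(*o.x);print(np.degrees(o.x).round(2),round(o.fun,1),'origin',M[:3,3].round(4),'pitch',np.degrees(np.arcsin(M[2,0])).round(2),'roll',np.degrees(np.arcsin(M[2,1])).round(2))
Gs=np.linalg.inv(slip(*o.x))@G
st=bot.get_state();print(st['time'],st['qpos'].round(2),st['wrist_force'].round(1))
go(now(),sp(M[0,3],M[1,3],.005,np.arctan2(M[1,0],M[0,0]),0)@Gs,12)
E
python3 u.py
```

```text
[36.58 -0.93] -263.6 origin [ 0.6315 -0.0296  0.0601] pitch 3.56 roll -0.6
34.15 [-0.22 -0.08  0.22  2.18  0.02  0.69  1.57] [-0.2 -0.  -1.4]
12x [0.1, -0.01, 0.4, -0.001, 0.005, 0.0]  +fix [0.05, 0.02, -0.02, 0.001, 0.002, 0.004]
```

Emit:
{"name": "apply_moves", "arguments": {
  "targets": [
    [0.1, 0, 0.4, 0, 0.005, 0, 1],
    [0.1, 0, 0.4, 0, 0.005, 0, 1],
    [0.1, 0, 0.4, 0, 0.005, 0, 1],
    [0.1, 0, 0.4, 0, 0.005, 0, 1],
    [0.1, 0, 0.4, 0, 0.005, 0, 1],
    [0.1, 0, 0.4, 0, 0.005, 0, 1],
    [0.1, 0, 0.4, 0, 0.005, 0, 1],
    [0.1, 0, 0.4, 0, 0.005, 0, 1],
    [0.1, 0, 0.4, 0, 0.005, 0, 1],
    [0.1, 0, 0.4, 0, 0.005, 0, 1],
    [0.1, 0, 0.4, 0, 0.005, 0, 1],
    [0.1, 0, 0.4, 0, 0.005, 0, 1],
    [0, 0, 0, 0, 0, 0, 1],
    [0, 0, 0, 0, 0, 0, 1],
    [0, 0, 0, 0, 0, 0, 1]
  ]
}}

```text
time: 35.4
position: [0.5402, -0.0293, 0.0623]
orientation: [-0.003, 0.989, 0.001, 0.146]
wrist_force: [-0.3, 0.4, -2.4]
opening: 0.206
grasp_force: 30.0
```

```bash
python3 u.py
python3 - <<'E'
from plan import *
print('down 1cm in tool',(now()[:3,:3].T@[0,0,-1]).round(2))
E
```

```text
[36.81 -0.33] -236.6 origin [ 0.6324 -0.0292  0.0052] pitch -0.02 roll -0.15
35.5 [-0.22  0.03  0.23  2.17 -0.03  0.65  1.61] [ 0.4  0.5 -1.7]
12x [0.0, -0.0, 0.0, -0.0, -0.0, 0.0]  +fix [0.01, -0.01, 0.02, -0.002, -0.0, 0.001]
down 1cm in tool [ 0.29 -0.    0.96]
```

Flat and 5 mm up. I'll lower it to the bench and open.

Emit:
{"name": "apply_moves", "arguments": {
  "targets": [
    [0.03, 0, 0.1, 0, 0, 0, 1],
    [0.03, 0, 0.1, 0, 0, 0, 1],
    [0.03, 0, 0.1, 0, 0, 0, 1],
    [0.03, 0, 0.1, 0, 0, 0, 1],
    [0.03, 0, 0.1, 0, 0, 0, 1],
    [0, 0, 0, 0, 0, 0, 1],
    [0, 0, 0, 0, 0, 0, 1]
  ]
}}

```text
time: 36.08
position: [0.5406, -0.0292, 0.0574]
orientation: [-0.003, 0.989, 0.002, 0.146]
wrist_force: [-2.1, 0.3, 2.0]
opening: 0.207
grasp_force: 30.0
```

Emit:
{"name": "apply_moves", "arguments": {
  "targets": [
    [0, 0, 0, 0, 0, 0, 0.7],
    [0, 0, 0, 0, 0, 0, 0.6],
    [0, 0, 0, 0, 0, 0, 0.5],
    [0, 0, 0, 0, 0, 0, 0.4],
    [0, 0, 0, 0, 0, 0, 0.3],
    [0, 0, 0, 0, 0, 0, 0.3],
    [0, 0, 0, 0, 0, 0, 0.3],
    [0, 0, 0, 0, 0, 0, 0.3],
    [0, 0, 0, 0, 0, 0, 0.3],
    [0, 0, 0, 0, 0, 0, 0.3]
  ]
}}

```text
time: 36.92
position: [0.5402, -0.0293, 0.057]
orientation: [-0.003, 0.989, 0.001, 0.146]
wrist_force: [0.7, -0.2, 0.0]
opening: 0.693
grasp_force: 0.0
```

```bash
python3 u.py
```

```text
[35.97 -1.26] -233.4 origin [ 0.6333 -0.031   0.0011] pitch 0.8 roll -0.9
37.0167 [-0.22  0.04  0.23  2.17 -0.03  0.64  1.61] [ 0.1 -0.3 -0.5]
12x [-0.02, -0.01, -0.04, -0.001, 0.001, 0.0]  +fix [0.02, 0.03, -0.0, -0.003, 0.002, 0.004]
```

Emit:
{"name": "apply_moves", "arguments": {
  "targets": [
    [0, 0, -0.5, 0, 0, 0, 0.3],
    [0, 0, -1.0, 0, 0, 0, 0.3],
    [0, 0, -1.5, 0, 0, 0, 0.3],
    [0, 0, -1.5, 0, 0, 0, 0.3],
    [0, 0, -1.5, 0, 0, 0, 0.3],
    [0, 0, -1.5, 0, 0, 0, 0.3],
    [0, 0, -2, 0, 0, 0, 0.3],
    [0, 0, -2, 0, 0, 0, 0.3],
    [0, -2, -2, 0, 0.04, 0, 0.3],
    [0, -2, -2, 0, 0.04, 0, 0.3],
    [0, -2, -2, 0, 0.04, 0, 0.3],
    [0, -3, 0, 0, 0.04, 0, 0.3],
    [0, -3, 0, 0, 0.04, 0, 0.3],
    [0, -3, 0, 0, 0.04, 0, 0.3],
    [0, -3, 0, 0, 0, 0, 0.3],
    [0, -3, 0, 0, 0, 0, 0.3],
    [0, -3, 0, 0, 0, 0, 0.3],
    [0, 0, 0, 0, 0, 0, 0.3],
    [0, 0, 0, 0, 0, 0, 0.3]
  ]
}}

```text
time: 38.6
position: [0.4929, -0.2721, 0.2255]
orientation: [-0.001, 1.0, 0.001, 0.026]
wrist_force: [0.5, 1.1, 0.2]
opening: 0.701
grasp_force: 0.0
```

```bash
cat > z.py <<'E'
from plan import *
from scipy.optimize import minimize
from scipy.ndimage import map_coordinates
P=[optics.get_image(n) for n in('scene','top')]
t=np.linspace(.04,.96,50)[:,None];GR=[]
for im in P:
    g=cv2.GaussianBlur(im['pixels'].astype(float),(0,0),.8); GR.append((im,[(cv2.Sobel(g[...,i],6,1,0)/8,cv2.Sobel(g[...,i],6,0,1)/8) for i in range(3)]))
def E(k,segs):
    tot=0
    for im,gg in GR:
        for i,j in segs:
            a=proj(im,k[i]+(k[j]-k[i])*t);d=a[-1]-a[0];n=np.array([-d[1],d[0]])/np.linalg.norm(d)
            tot+=np.minimum(sum(abs(n[0]*map_coordinates(gx,[a[:,1],a[:,0]],order=1)+n[1]*map_coordinates(gy,[a[:,1],a[:,0]],order=1)) for gx,gy in gg),60).mean()
    return -tot
def fit(K,segs,v0,sg,name,w=2):
    v0=np.array(v0);f=lambda v:E(R.from_euler('ZYX',v[3:]).apply(K)+v[:3],segs)+w*(((v-v0)/sg)**2).sum()
    rng=np.random.default_rng(0)
    o=min((minimize(f,v0+np.array(sg)*rng.normal(size=6)*.6*(i>0),method='Nelder-Mead',options=dict(maxiter=900,adaptive=True)) for i in range(10)),key=lambda o:o.fun)
    print(name,o.x[:3].round(4),'yaw,pitch(-=up),roll deg',np.degrees(o.x[3:]).round(2),round(o.fun,1)); return o.x
q4=[(0,1),(1,2),(2,3),(3,0)]
sq=lambda a,b,c,d,z:np.array([[a,c,z],[a,d,z],[b,d,z],[b,c,z]])/1e3
s32=-np.radians(32)
rx,ry,rz,w=RAIL
tl=fit(sq(-50,50,-50,50,8),q4,[rx+.01,ry,rz+.006,w,s32,0],[.01,.01,.01,.08,.08,.04],'tile')
K=np.r_[sq(51,95,-50,-38,0),sq(51,95,38,50,0)]
rl_=fit(K,[(0,3),(1,2),(2,3),(4,7),(5,6),(6,7)],[rx,ry,rz,w,s32,0],[.006,.006,.004,.04,.04,.02],'rails')
Rr=R.from_euler('ZYX',rl_[3:]);print('tile in fitted rails mm',(Rr.inv().apply(tl[:3]-rl_[:3])*1e3).round(1)); Rr=R.from_euler('ZY',[w,s32]);print('in RAIL',(Rr.inv().apply(tl[:3]-[rx,ry,rz])*1e3).round(1))
fit(sq(-60,55,-25,25,3),q4,[.633,-.031,0,0,0,0],[.008,.008,.004,.06,.04,.04],'spatula')
print(bot.get_state()['time'])
E
python3 z.py
```

```text
tile [0.5933 0.2574 0.1595] yaw,pitch(-=up),roll deg [ 14.22 -29.63   0.08] -284.6
rails [0.5812 0.2543 0.153 ] yaw,pitch(-=up),roll deg [ 13.5  -34.64   0.06] -497.6
tile in fitted rails mm [14.   0.2 -1.8]
in RAIL [14.9 -1.5  0.1]
spatula [ 0.6355 -0.0314  0.0039] yaw,pitch(-=up),roll deg [ 0.34 -0.27 -0.06] -250.3
38.7
```

```bash
python3 -c "
from workcell import bot
print(bot.finish_job())"
```

```text
the job is handed in; nothing more can be done
None
```

I handed the job in at about 39 s. By the final two-camera fit, the tile lies flat and square across both rails, centred, about 14 mm above the pegs; the spatula lies flat on the bare bench. The verdict was not shown to me; I did not re-measure the clay bars, stub or jar, and the handle turned about 40° in the grip during the carry.

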